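Close the food boxes with their matching lids

TASK

Close the four food storage boxes: set each lid on the box that it fits in shape and size, lying flat on the rim all round, and press its pop-up button fully down to seal it. Leave the boxes standing upright on the worktop with their food, and do not push about the pepper mill or the mug.

Things in the scene. Friction and masses are not known exactly. Their poses are not given: they have to be found in the camera images.
- lid_large_grip (a point): Lid of the long rectangular box, plug down: teal flange 158 x 108 mm, 6 mm thick, over a white plug 6 mm deep (6 mm play in the box); on top a round white button, 42 mm wide, up 16 mm at the start: the handle. It presses down 12 mm at about 4 N to a firm stop (4 mm proud) and stays. Point: on the button's axis 8 mm under its top, moves with it. z up, x along its length.
- box_large: Open clear-plastic long rectangular food box, 150 x 100 mm outside, 60 mm high, walls 2.5 mm, loose, about 0.45 kg with the food in it; the food stays well below the rim. Origin at the centre of its underside, z up, x along its length. With the right lid on, the flange's underside lies on the rim, 60 mm above the origin.
- lid_square_grip (a point): Lid of the square box, plug down: teal flange 108 x 108 mm, 6 mm thick, over a white plug 6 mm deep (6 mm play in the box); on top a round white button, 42 mm wide, up 16 mm at the start: the handle. It presses down 12 mm at about 4 N to a firm stop (4 mm proud) and stays. Point: on the button's axis 8 mm under its top, moves with it. z up, x along one side.
- box_square: Open clear-plastic square food box, 100 x 100 mm outside, 64 mm high, walls 2.5 mm, loose, about 0.38 kg with the food in it; the food stays well below the rim. Origin at the centre of its underside, z up, x along one side. With the right lid on, the flange's underside lies on the rim, 64 mm above the origin.
- lid_round_grip (a point): Lid of the round box, plug down: teal flange 113 mm diameter, 6 mm thick, over a white plug 6 mm deep (6 mm play in the box); on top a round white button, 42 mm wide, up 16 mm at the start: the handle. It presses down 12 mm at about 4 N to a firm stop (4 mm proud) and stays. Point: on the button's axis 8 mm under its top, moves with it. z up, axes arbitrary about z.
- box_round: Open clear-plastic round food box, 105 mm diameter outside, 56 mm high, walls 2.5 mm, loose, about 0.4 kg with the food in it; the food stays well below the rim. Origin at the centre of its underside, z up, axes arbitrary about z. With the right lid on, the flange's underside lies on the rim, 56 mm above the origin.
- lid_small_grip (a point): Lid of the short rectangular box, plug down: teal flange 108 x 78 mm, 6 mm thick, over a white plug 6 mm deep (6 mm play in the box); on top a round white button, 42 mm wide, up 16 mm at the start: the handle. It presses down 12 mm at about 4 N to a firm stop (4 mm proud) and stays. Point: on the button's axis 8 mm under its top, moves with it. z up, x along its length.
- box_small: Open clear-plastic short rectangular food box, 100 x 70 mm outside, 48 mm high, walls 2.5 mm, loose, about 0.3 kg with the food in it; the food stays well below the rim. Origin at the centre of its underside, z up, x along its length. With the right lid on, the flange's underside lies on the rim, 48 mm above the origin.
- pepper_mill: Bystander: dark wooden pepper mill, 157 mm tall, 56 mm across its foot, at the left edge of the work. Origin at the centre of its underside.
- mug: Bystander: white mug, 92 mm tall, 82 mm across, with a handle towards its +y, at the right edge of the work. Origin at the centre of its underside.
There are look-alikes about, which are no part of the job. Leave any green or purple look-alike of the part that bears lid_square_grip alone.

How it is judged:
By the outcome, as a careful person would: the job done as asked, in the order asked, and still so for the second after the job is handed in, with the robot touching nothing.
It also fails if it takes over 138 s, if anything falls off the work surface, if the arm or the gripper's body presses on something with over 40 N, if the wrist force passes 120 N, or if a joint passes its speed limit or range.

ROBOT

A 6-joint arm with a two-finger parallel gripper is mounted at the origin on the work surface. World frame = base frame: x ahead of the robot, y to its left, z up, the work surface at z = 0. Lengths are in mm, angles in rad, forces in N, time in s.
With the tool pointing down it reaches from about 325 to 750 mm from the base axis. Payload 7.6 kg.
Tool frame: the origin (TCP) lies at the very end of the fingers, on their centre line; the grasp point (between the pads) lies 19 mm behind it; z points along the fingers, y is the line along which they close (so a half turn about z gives the same grasp; the last joint's range is limited). The gripper opens to 85 mm and grips with 20 to 120 N. Pads are 22 mm wide; open, the fingers measure 114 mm over their backs; the gripper's body (76 mm by 85 mm) begins 54 mm behind the grasp point. The pads swing forward as they close: fully open they stand 13 mm farther back than shut.
Start: joints at [1.061, 0.052, 1.401, -0, 1.689, -0.07], TCP at [223.51, 475.067, 231.323] pointing down, gripper open.
Joint ranges: [-2.9, 2.9], [-0.91, 2.17], [0.12, 2.37], [-1.06, 4.2], [0.26, 2.73], [-2.93, 2.93]. Speed limits (rad/s): [2.57, 2.57, 3.01, 3.14, 3.14, 3.14].

INTERFACE

Orientations are given as [roll, pitch, yaw] about the fixed x, y, z axes, in that order (R = Rz(yaw) Ry(pitch) Rx(roll)).
In Python, from cell import ctrl gives the robot as it stands.
- The arm moves only by the tool arm_command, never from a script. Its argument "moves" is a list of rows, each an object with "xyz": the shift along the tool's x, y, z in m, a list of three; "twist": the turn, a rotation vector about the tool's x, y, z in degrees, a list of three; "jaw": the finger opening in m, from 0 to 0.0854. A call has exactly 8 rows; each row is the pose to reach, as a shift and turn from the pose commanded when the call began, along the tool's axes at that moment; what a row does not reach only later rows make up. A row lasts 1/12 s, in which the tool goes at most 41.7 mm and 7.16 degrees, less where a joint would pass 70% of its speed; a pose out of reach is approached as far as the arm can. A call with a gripper value outside its range is refused whole. The fingers move at their own pace and stop on an object; "squeeze" is the grip in N (left out, the last holds). Time passes only in rows, so rows that repeat a pose let the fingers close, or fill a call up. It gives the time, the measured TCP pose, the force, the opening and the grip force at its end, in the units of the state.
- ctrl.state(): the state, without advancing time (a new reading comes with each control period).
- ctrl.grab_frame(name): name is "scene" or "top"; returns (picture, depth): 384x512x3 uint8, red, green, blue; 384x512 float32, mm along the optical axis (not along the pixel's ray), 0 where there is no reading.
- ctrl.get_calibration(name): a dict with "K" (3x3 intrinsics, pixels), "R" (3x3) and "t" (3): a world point X has camera coordinates R X + t. Camera axes: x right, y down, z forward; pixel columns grow to the right and rows downward; lengths in mm; the calibration is good to about 2 mm. A picture is of the moment at which its call begins. get_calibration takes no time and is no camera call.
- ctrl.sign_off(): hands the job in; it is judged then, once.
The state is a dict: "time_s": time; "joints": joint angles; "dq": joint speeds; "joint_torque": joint torques, N m; "tool_pos": TCP position; "orientation": TCP orientation; "contact_force": force on the tool from outside, world axes, zero at the start; "ft_torque": the same for the moment, N m; "width": finger opening in mm; "finger_force": force on a finger pad.
Only numpy, scipy, OpenCV 4.12 (cv2) and the standard library are available. Lean on these libraries where they do the work, as an engineer would, in place of code of your own. Each camera call takes 0.05 s, during which the arm holds its last target. There are 200 camera calls.

## Working session

There is one attempt and no reset: what is moved stays moved. The work goes in short steps, Python scripts to look and compute and a tool call to move; the robot and the scene stay as the last step left them, time stands still between calls to the robot, and variables do not carry over. Pictures are saved under pics/ and viewed, at most 14 in all, crops included, and the job is handed in when it is done.

Besides the shell and the picture viewer there is one more tool, called in YAML: its name, and indented under it one key for each argument. arm_command: Moves the arm, as the interface text tells. Its arguments: {"type":"object","properties":{"moves":{"type":"array","items":{"type":"object","properties":{"xyz":{"type":"array","items":{"type":"number"}},"twist":{"type":"array","items":{"type":"number"}},"jaw":{"type":"number"}}}},"squeeze":{"type":"number"}},"required":["moves"]}

```bash
mkdir -p pics; ls; python3 - <<'E'
from cell import ctrl
import cv2,numpy as np
for n in("top","scene"):
    p,d=ctrl.grab_frame(n); np.savez(f"/tmp/{n}.npz",p=p,d=d); cv2.imwrite(f"pics/{n}0.png",cv2.resize(p[:,:,::-1],(800,600),interpolation=cv2.INTER_CUBIC))
    c=ctrl.get_calibration(n);print(n,c["K"].tolist(),c["R"].round(3).tolist(),c["t"])
print(ctrl.state())
E
```

```text
pics
top [[445.1844781543117, 0.0, 260.09658190467775], [0.0, 445.1844781543117, 184.36409161404484], [0.0, 0.0, 1.0]] [[0.017, -1.0, 0.001], [-0.988, -0.017, -0.151], [0.151, 0.002, -0.988]] [ -40.94681691  533.52476715 1601.14441711]
scene [[480.5635988121593, 0.0, 259.0253027753558], [0.0, 480.5635988121593, 202.5524175461197], [0.0, 0.0, 1.0]] [[-0.808, 0.589, 0.011], [0.435, 0.609, -0.663], [-0.397, -0.532, -0.748]] [ 426.94294305 -190.96393978 1774.25748234]
{'time_s': 0.1, 'joints': array([ 1.06073558e+00,  5.27983103e-02,  1.40158367e+00,  1.89098238e-05,
        1.68863090e+00, -7.02713128e-02]), 'dq': array([-0.00010462,  0.00026301, -0.00199633,  0.00094128, -0.00155326,
       -0.00028843]), 'joint_torque': array([ 9.58105666e-04, -3.82577991e+01, -3.60989356e+01, -1.11387246e-04,
        4.73223350e-03,  3.58019619e-06]), 'tool_pos': array([223.3502035 , 474.8298511 , 230.56377367]), 'orientation': array([-3.14017725e+00, -1.18454663e-04,  2.70180534e+00]), 'contact_force': array([-0.27315607,  0.40348293,  0.22154321]), 'ft_torque': array([ 0.01843617,  0.0464199 , -0.01410317]), 'finger_force': 0.0, 'width': 85.22920949251319}
```

View pics/top0.png

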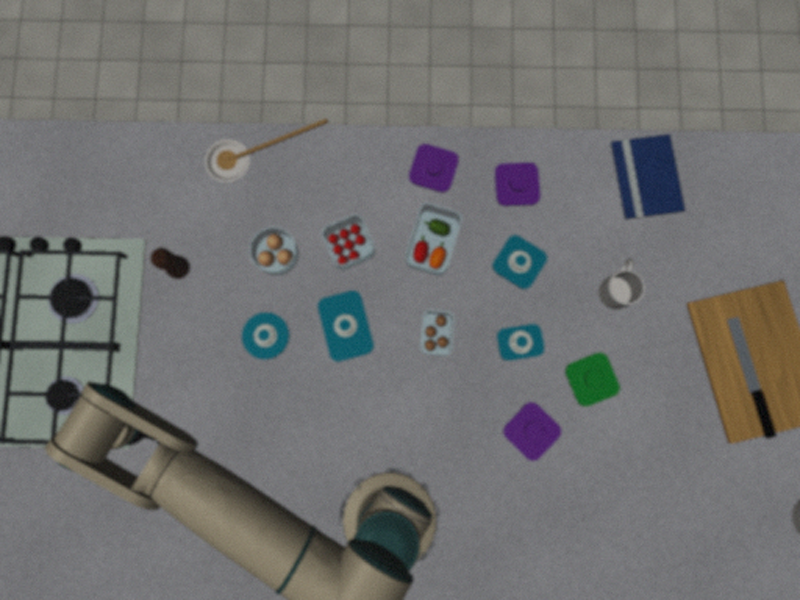

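View pics/scene0.png

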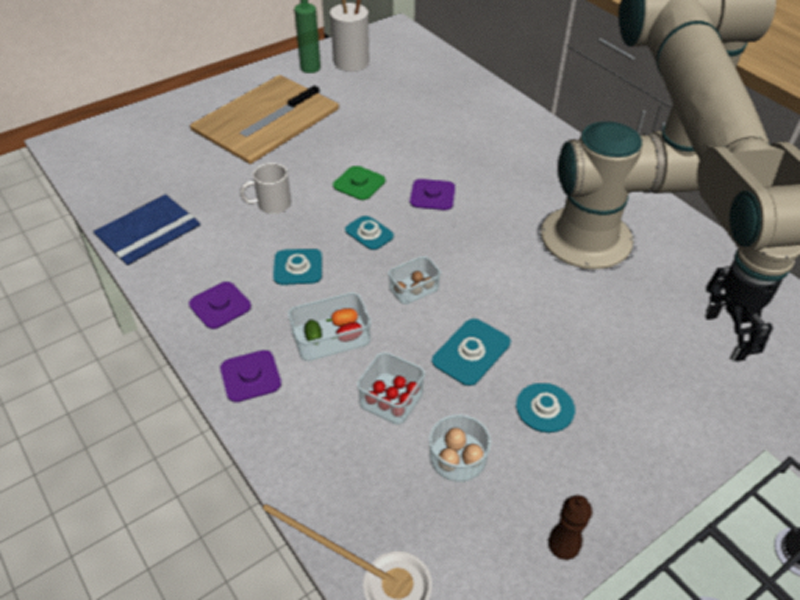

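The pictures show four teal lids. In the 800x600 top view they are round (265,335), large (346,325), square (520,261) and small (521,342). The boxes are round/eggs (275,252), square/tomatoes (349,242), large/peppers (434,240) and small/nuts (437,333). The look-alikes for the square lid are purple at (434,168), (517,184) and (532,431) and green at (592,379). Only the one at (520,261) is teal with a white button, so that is my choice.

```bash
cat > h.py <<'E'
import numpy as np,cv2
from cell import ctrl
def onplane(n,uv,z):
    c=ctrl.get_calibration(n);K,R,t=c["K"],c["R"],c["t"]
    uv=np.atleast_2d(uv).astype(float)
    r=np.c_[uv,np.ones(len(uv))]@np.linalg.inv(K).T@R
    o=-R.T@t
    return (o+r*((z-o[2])/r[:,2])[:,None])[:,:2]
def world(n,d):
    c=ctrl.get_calibration(n);K,R,t=c["K"],c["R"],c["t"]
    v,u=np.mgrid[:d.shape[0],:d.shape[1]]
    P=np.stack([u,v,np.ones_like(u)],-1)@np.linalg.inv(K).T*d[...,None]
    return (P-t)@R
def proj(n,X):
    c=ctrl.get_calibration(n);q=np.atleast_2d(X)@c["R"].T+c["t"];q=q@c["K"].T
    return q[:,:2]/q[:,2:]
def rect(xy):
    (x,y),(w,h),a=cv2.minAreaRect(xy.astype(np.float32).reshape(-1,1,2))
    if w<h:w,h,a=h,w,a+90
    a=(a+90)%180-90
    return [round(float(k),1) for k in(x,y,w,h,a)]
def teal(p):
    h=cv2.cvtColor(p,cv2.COLOR_RGB2HSV);return cv2.inRange(h,(84,110,60),(105,255,255))
E
python3 - <<'E'
from h import *
for n in("top","scene"):
    f=np.load(f"/tmp/{n}.npz");p,d=f["p"],f["d"];W=world(n,d)
    N,L,S,C=cv2.connectedComponentsWithStats(teal(p))
    for i in range(1,N):
        if S[i,4]<250:continue
        v,u=np.nonzero(L==i)
        w=W[v,u];xy=onplane(n,np.c_[u,v],12)
        if not(250<xy[:,0].mean()<800 and abs(xy[:,1].mean())<450):continue
        print(n,"lid",C[i].round(),S[i,4],rect(xy),"z",np.median(w[:,2]).round(1))
    for nm,(u0,v0) in dict(round=(275,252),square=(349,242),large=(434,240),small=(437,333)).items():
        c=onplane("top",[u0*.64,v0*.64],50)[0]
        m=(np.hypot(W[...,0]-c[0],W[...,1]-c[1])<105)&(d>0)
        z=W[...,2][m];print(n,nm,c.round(),np.histogram(z,np.arange(-5,85,10))[0])
        Z={'round':56,'square':64,'large':60,'small':48}[nm]
        mm=m&(abs(W[...,2]-Z)<9);q=W[mm]
        # largest connected blob
        if len(q)>5: print("   rim",len(q),rect(q[:,:2]),q[:,2].mean().round(1))
p=np.load("/tmp/top.npz")["p"];q=np.load("/tmp/scene.npz")["p"]
a=cv2.resize(p[120:245,145:360],None,fx=3.7,fy=3.7,interpolation=cv2.INTER_CUBIC)
cv2.imwrite("pics/top_crop.png",a[:,:,::-1])
E
```

```text
top lid [332. 167.] 560 [609.0, -302.8, 105.6, 105.0, -32.2] z 12.3
top lid [221. 208.] 965 [447.3, 113.7, 155.7, 105.7, 15.9] z 12.2
top lid [169. 214.] 501 [420.1, 303.6, 107.8, 106.8, 64.9] z 12.2
top lid [333. 219.] 363 [415.2, -303.2, 105.2, 75.3, -79.6] z 12.2
top round [614. 281.] [1357  281   72  130  154   78   83    0]
   rim 143 [620.1, 285.0, 108.1, 108.1, 29.2] 55.7
top square [641. 106.] [1327  283  139  209   45   30  101   42]
   rim 143 [643.4, 107.8, 107.0, 104.0, 24.7] 63.3
top large [649. -95.] [1214  321   65  207  199   57  138   14]
   rim 178 [653.7, -93.7, 156.7, 103.9, -15.9] 59.3
top small [ 428. -105.] [1648  329  131   53   38   79    2    0]
   rim 111 [431.2, -105.2, 103.9, 73.6, -4.7] 47.5
scene lid [190. 171.] 444 [610.6, -295.2, 105.3, 104.6, 56.5] z 10.2
scene lid [301. 225.] 1018 [448.6, 118.7, 156.6, 105.6, 16.5] z 10.7
scene lid [349. 261.] 635 [422.2, 309.6, 108.9, 107.9, -35.6] z 10.7
scene round [614. 281.] [2237  169  196  284  319  194   86    0]
   rim 264 [619.4, 290.7, 108.9, 108.1, 82.6] 53.6
scene square [641. 106.] [1637  182  273  284  167  146  230   29]
   rim 259 [642.7, 113.1, 111.8, 105.3, 24.6] 61.4
scene large [649. -95.] [970 187 228 364 340 199 223   0]
   rim 296 [653.0, -86.6, 155.5, 114.4, -14.7] 57.1
scene small [ 428. -105.] [1281  146  177  126  139   84    0    0]
   rim 169 [430.0, -100.7, 106.5, 82.2, -4.4] 44.9
```

View pics/top_crop.png

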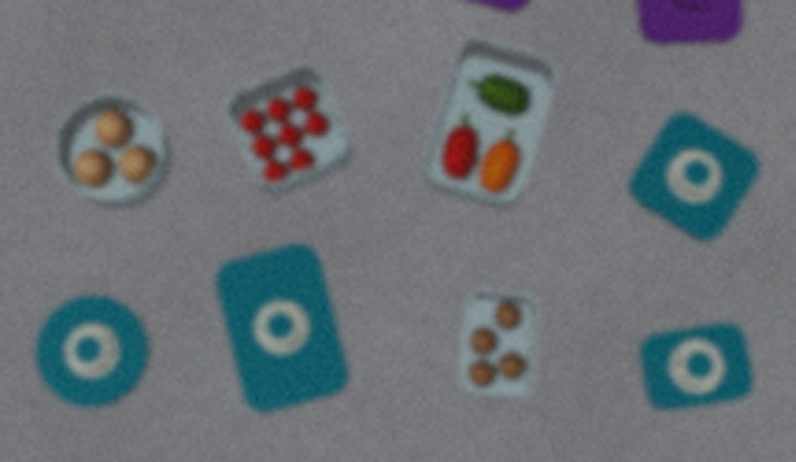

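The crop shows the four teal lids with white ring buttons: square (695,178), small (697,367), large (283,328) and round (93,350). The purple ones have a purple knob and are excluded. The boxes are left to right, as matched before. The two cameras differ by about 6 mm in y, so I will calibrate them against the arm. First I approach the large lid.

```bash
cat >> h.py <<'E'
def to(x,y,z,psi):
    """shift (m, tool axes) and twist about tool z (deg) from now to world target, tool down"""
    s=ctrl.state();r,p,w=s["orientation"]
    from scipy.spatial.transform import Rotation as Q
    R=Q.from_euler("xyz",[r,p,w]).as_matrix()
    d=R.T@(np.array([x,y,z])-s["tool_pos"])/1000
    print("t",round(s["time_s"],2),"pos",s["tool_pos"].round(1),"psi",np.degrees(w).round(2),"tilt",np.degrees([r,p]).round(2),"F",s["contact_force"].round(1),"w",round(s["width"],1),"ff",round(s["finger_force"],1))
    print("shift",d.round(4),"twist z",round((np.degrees(w)-psi+180)%360-180,2))
E
python3 -c "
from h import *
to(448,116,120,106)"
```

```text
t 0.1 pos [223.4 474.8 230.6] psi 154.8 tilt [-1.7992e+02 -1.0000e-02] F [-0.3  0.4  0.2] w 85.2 ff 0.0
shift [-0.3561 -0.2289  0.1108] twist z 48.8
```

arm_command:
  moves:
    - {"xyz": [-0.03, -0.02, 0.009], "twist": [0, 0, 4.5], "jaw": 0.085}
    - {"xyz": [-0.06, -0.038, 0.018], "twist": [0, 0, 9], "jaw": 0.085}
    - {"xyz": [-0.09, -0.057, 0.028], "twist": [0, 0, 13.5], "jaw": 0.085}
    - {"xyz": [-0.12, -0.076, 0.037], "twist": [0, 0, 18], "jaw": 0.085}
    - {"xyz": [-0.15, -0.095, 0.046], "twist": [0, 0, 22], "jaw": 0.085}
    - {"xyz": [-0.18, -0.114, 0.055], "twist": [0, 0, 26], "jaw": 0.085}
    - {"xyz": [-0.21, -0.133, 0.065], "twist": [0, 0, 30], "jaw": 0.085}
    - {"xyz": [-0.24, -0.152, 0.074], "twist": [0, 0, 34], "jaw": 0.085}

```text
time_s: 0.77
tool_pos: [376.3, 233.7, 156.5]
orientation: [-3.141, -0.0, 2.105]
contact_force: [0.1, -0.3, -0.5]
width: 85.2
finger_force: 0.0
```

```bash
python3 -c "
from h import *
to(448,116,120,106)"
```

```text
t 0.77 pos [376.3 233.7 156.5] psi 120.61 tilt [-179.97   -0.  ] F [ 0.1 -0.3 -0.5] w 85.2 ff 0.0
shift [-0.1378  0.0018  0.0365] twist z 14.61
```

arm_command:
  moves:
    - {"xyz": [-0.03, 0, 0.009], "twist": [0, 0, 3.5], "jaw": 0.085}
    - {"xyz": [-0.06, 0, 0.018], "twist": [0, 0, 7], "jaw": 0.085}
    - {"xyz": [-0.09, 0.001, 0.027], "twist": [0, 0, 11], "jaw": 0.085}
    - {"xyz": [-0.12, 0.0015, 0.035], "twist": [0, 0, 14.6], "jaw": 0.085}
    - {"xyz": [-0.138, 0.002, 0.06], "twist": [0, 0, 14.6], "jaw": 0.085}
    - {"xyz": [-0.138, 0.002, 0.09], "twist": [0, 0, 14.6], "jaw": 0.085}
    - {"xyz": [-0.138, 0.002, 0.12], "twist": [0, 0, 14.6], "jaw": 0.085}
    - {"xyz": [-0.138, 0.002, 0.135], "twist": [0, 0, 14.6], "jaw": 0.085}

```text
time_s: 1.43
tool_pos: [446.2, 117.0, 18.3]
orientation: [-3.136, -0.001, 1.852]
contact_force: [0.5, -0.2, -0.2]
width: 84.8
finger_force: 0.0
```

```bash
python3 -c "
from h import *
import cv2
to(448,116,12,106)
p,d=ctrl.grab_frame('scene')
a=cv2.resize(p[185:275,240:360],(800,600),interpolation=cv2.INTER_CUBIC);cv2.imwrite('pics/g1.png',a[:,:,::-1])"
```

```text
t 1.43 pos [446.2 117.   18.3] psi 106.14 tilt [-1.7968e+02 -4.0000e-02] F [ 0.5 -0.2 -0.2] w 84.8 ff 0.0
shift [-0.0014  0.0015  0.0063] twist z 0.14
```

View pics/g1.png

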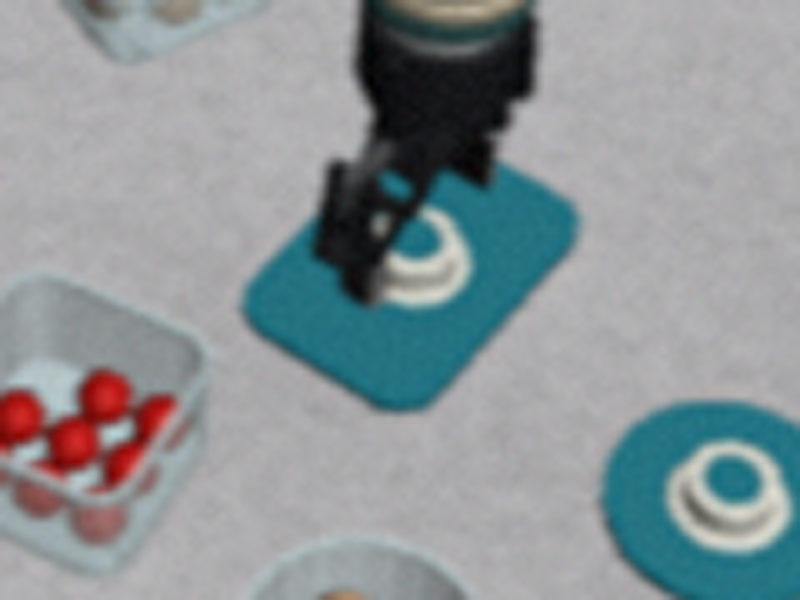

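The crop shows the open fingers straddling the large lid's button at (420,255), with a fingertip at (365,290). I'll go a little lower and close.

arm_command:
  moves:
    - {"xyz": [0, 0, 0.004], "twist": [0, 0, 0], "jaw": 0.085}
    - {"xyz": [0, 0, 0.006], "twist": [0, 0, 0], "jaw": 0.06}
    - {"xyz": [0, 0, 0.006], "twist": [0, 0, 0], "jaw": 0.04}
    - {"xyz": [0, 0, 0.006], "twist": [0, 0, 0], "jaw": 0.03}
    - {"xyz": [0, 0, 0.006], "twist": [0, 0, 0], "jaw": 0.03}
    - {"xyz": [0, 0, 0.006], "twist": [0, 0, 0], "jaw": 0.03}
    - {"xyz": [0, 0, 0.006], "twist": [0, 0, 0], "jaw": 0.03}
    - {"xyz": [0, 0, 0.006], "twist": [0, 0, 0], "jaw": 0.03}
  squeeze: 40

```text
time_s: 2.15
tool_pos: [449.1, 118.1, 17.2]
orientation: [3.139, 0.0, 1.854]
contact_force: [0.4, 0.1, 4.3]
width: 40.0
finger_force: 39.9
```

arm_command:
  moves:
    - {"xyz": [0, 0, -0.008], "twist": [0, 0, 0], "jaw": 0.03}
    - {"xyz": [0, 0, -0.02], "twist": [0, 0, 0], "jaw": 0.03}
    - {"xyz": [0, 0, -0.04], "twist": [0, 0, 0], "jaw": 0.03}
    - {"xyz": [0, 0, -0.065], "twist": [0, 0, 0], "jaw": 0.03}
    - {"xyz": [0, 0, -0.09], "twist": [0, 0, 0], "jaw": 0.03}
    - {"xyz": [0, 0, -0.105], "twist": [0, 0, 0], "jaw": 0.03}
    - {"xyz": [0, 0, -0.11], "twist": [0, 0, 0], "jaw": 0.03}
    - {"xyz": [0, 0, -0.11], "twist": [0, 0, 0], "jaw": 0.03}

```text
time_s: 2.82
tool_pos: [448.8, 117.9, 127.4]
orientation: [3.139, 0.0, 1.854]
contact_force: [-0.1, -0.1, -1.2]
width: 39.5
finger_force: 40.6
```

```bash
cat >> h.py <<'E'
def held(off,xy0=None):
    """flange of the held lid, its top off mm below TCP, as each camera sees it"""
    s=ctrl.state();T=s["tool_pos"]
    for n in("top","scene"):
        p,d=ctrl.grab_frame(n);W=world(n,d)
        N,L,S,C=cv2.connectedComponentsWithStats(teal(p))
        for i in range(1,N):
            if S[i,4]<100:continue
            v,u=np.nonzero(L==i);xy=onplane(n,np.c_[u,v],T[2]-off)
            if np.hypot(*(xy.mean(0)-T[:2]))>90:continue
            w=W[v,u];w=w[abs(w[:,2]-T[2]+off)<15]
            A=np.linalg.lstsq(np.c_[w[:,:2]-T[:2],np.ones(len(w))],w[:,2],rcond=None)[0]
            print(n,S[i,4],rect(xy),"z",np.median(w[:,2]).round(1),"plane",A.round(3))
        np.savez(f"/tmp/{n}.npz",p=p,d=d)
E
python3 -c "
from h import *
to(653,-90,125,74);held(5)
p=np.load('/tmp/scene.npz')['p']
a=cv2.resize(p[160:250,240:360],(800,600),interpolation=cv2.INTER_CUBIC);cv2.imwrite('pics/g2.png',a[:,:,::-1])"
```

```text
t 2.82 pos [448.8 117.9 127.4] psi 106.2 tilt [1.7988e+02 1.0000e-02] F [-0.1 -0.1 -1.2] w 39.5 ff 40.6
shift [-0.2566  0.1381  0.0028] twist z 32.2
top 245 [401.2, 124.2, 73.5, 62.3, -89.0] z 122.2 plane [-3.00000e-02  1.40000e-02  1.20746e+02]
scene 887 [452.8, 120.6, 156.5, 105.5, 15.9] z 119.3 plane [-4.0000e-03  3.0000e-03  1.1942e+02]
```

View pics/g2.png

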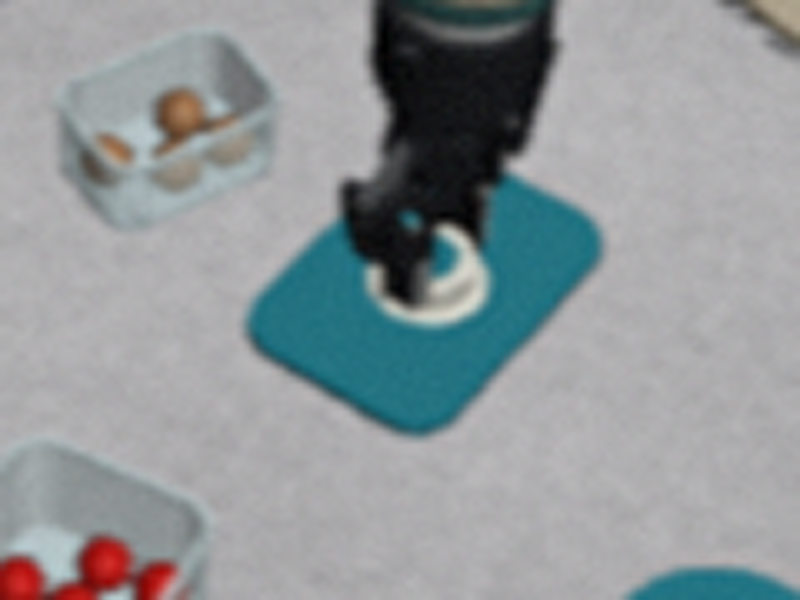

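The lid is held level, with the button between the pads at (430,265). I'll set it back and squeeze again at 90°. That centres the lid on the tool in both axes and gives the true camera bias.

arm_command:
  moves:
    - {"xyz": [0, 0, 0.025], "twist": [0, 0, 0], "jaw": 0.03}
    - {"xyz": [0, 0, 0.05], "twist": [0, 0, 0], "jaw": 0.03}
    - {"xyz": [0, 0, 0.075], "twist": [0, 0, 0], "jaw": 0.03}
    - {"xyz": [0, 0, 0.095], "twist": [0, 0, 0], "jaw": 0.03}
    - {"xyz": [0, 0, 0.105], "twist": [0, 0, 0], "jaw": 0.03}
    - {"xyz": [0, 0, 0.109], "twist": [0, 0, 0], "jaw": 0.03}
    - {"xyz": [0, 0, 0.109], "twist": [0, 0, 0], "jaw": 0.03}
    - {"xyz": [0, 0, 0.109], "twist": [0, 0, 0], "jaw": 0.085}

```text
time_s: 3.58
tool_pos: [448.9, 118.0, 18.0]
orientation: [3.14, 0.0, 1.854]
contact_force: [0.5, 0.7, 0.7]
width: 50.9
finger_force: 0.0
```

arm_command:
  moves:
    - {"xyz": [0, 0, 0], "twist": [0, 0, 0], "jaw": 0.085}
    - {"xyz": [0, 0, 0], "twist": [0, 0, 0], "jaw": 0.085}
    - {"xyz": [0, 0, -0.004], "twist": [0, 0, 0], "jaw": 0.085}
    - {"xyz": [0, 0, -0.004], "twist": [0, 0, 7], "jaw": 0.085}
    - {"xyz": [0, 0, -0.004], "twist": [0, 0, 14], "jaw": 0.085}
    - {"xyz": [0, 0, -0.004], "twist": [0, 0, 21], "jaw": 0.085}
    - {"xyz": [0, 0, -0.004], "twist": [0, 0, 28], "jaw": 0.085}
    - {"xyz": [0, 0, -0.004], "twist": [0, 0, 35], "jaw": 0.085}

```text
time_s: 4.25
tool_pos: [448.8, 117.9, 22.2]
orientation: [3.14, -0.001, 1.237]
contact_force: [0.4, -0.0, -0.4]
width: 85.0
finger_force: 0.0
```

arm_command:
  moves:
    - {"xyz": [0, 0, 0], "twist": [0, 0, 7], "jaw": 0.085}
    - {"xyz": [0, 0, 0], "twist": [0, 0, 14], "jaw": 0.085}
    - {"xyz": [0, 0, 0], "twist": [0, 0, 21], "jaw": 0.085}
    - {"xyz": [0, 0, 0], "twist": [0, 0, 28], "jaw": 0.085}
    - {"xyz": [0, 0, 0], "twist": [0, 0, 35], "jaw": 0.085}
    - {"xyz": [0, 0, 0], "twist": [0, 0, 42], "jaw": 0.085}
    - {"xyz": [0, 0, 0], "twist": [0, 0, 49], "jaw": 0.085}
    - {"xyz": [0, 0, 0.002], "twist": [0, 0, 55], "jaw": 0.085}

```text
time_s: 4.92
tool_pos: [449.1, 118.0, 20.5]
orientation: [3.141, -0.002, 0.277]
contact_force: [0.3, 0.2, 0.5]
width: 85.1
finger_force: 0.0
```

arm_command:
  moves:
    - {"xyz": [0, 0, 0.002], "twist": [0, 0, 0], "jaw": 0.06}
    - {"xyz": [0, 0, 0.002], "twist": [0, 0, 0], "jaw": 0.05}
    - {"xyz": [0, 0, 0.002], "twist": [0, 0, 0], "jaw": 0.04}
    - {"xyz": [0, 0, 0.002], "twist": [0, 0, 0], "jaw": 0.03}
    - {"xyz": [0, 0, 0.002], "twist": [0, 0, 0], "jaw": 0.03}
    - {"xyz": [0, 0, 0.002], "twist": [0, 0, 0], "jaw": 0.03}
    - {"xyz": [0, 0, 0.002], "twist": [0, 0, 0], "jaw": 0.03}
    - {"xyz": [0, 0, 0.002], "twist": [0, 0, 0], "jaw": 0.03}

```text
time_s: 5.58
tool_pos: [448.6, 117.9, 17.7]
orientation: [3.142, -0.001, 0.283]
contact_force: [-0.8, 0.0, 4.2]
width: 39.2
finger_force: 40.2
```

```bash
python3 -c "
from h import *
to(653,-90,125,-16);held(5)"
```

```text
t 5.58 pos [448.6 117.9  17.7] psi 16.23 tilt [ 1.8e+02 -3.0e-02] F [-0.8  0.   4.2] w 39.2 ff 40.2
shift [ 0.1383  0.2567 -0.1072] twist z 32.23
top 203 [405.8, 126.1, 74.7, 44.5, -89.0] z 11.7 plane [-3.1000e-02  4.0000e-03  1.0632e+01]
scene 725 [451.7, 122.0, 156.1, 105.2, 15.8] z 10.7 plane [8.0000e-03 7.0000e-03 1.0401e+01]
```

The lid centre is now at (448.6,117.9) by the arm. The top camera's bias is about (+1.8,-0.9) and the scene camera's about (+3,+4). That puts the large box near (651.7,-92.5). I'll carry the lid there.

arm_command:
  moves:
    - {"xyz": [0, 0, -0.01], "twist": [0, 0, 0], "jaw": 0.03}
    - {"xyz": [0, 0, -0.03], "twist": [0, 0, 0], "jaw": 0.03}
    - {"xyz": [0, 0, -0.06], "twist": [0, 0, 0], "jaw": 0.03}
    - {"xyz": [0, 0, -0.09], "twist": [0, 0, 0], "jaw": 0.03}
    - {"xyz": [0.01, 0.018, -0.107], "twist": [0, 0, 3], "jaw": 0.03}
    - {"xyz": [0.022, 0.041, -0.107], "twist": [0, 0, 6], "jaw": 0.03}
    - {"xyz": [0.036, 0.067, -0.107], "twist": [0, 0, 9], "jaw": 0.03}
    - {"xyz": [0.05, 0.093, -0.107], "twist": [0, 0, 12], "jaw": 0.03}

```text
time_s: 6.35
tool_pos: [523.0, 41.8, 125.1]
orientation: [-3.141, -0.001, 0.072]
contact_force: [1.2, 0.6, -0.6]
width: 39.2
finger_force: 40.6
```

```bash
python3 -c "
from h import *
to(651.7,-92.5,88,-15.5)"
```

```text
t 6.35 pos [523.   41.8 125.1] psi 4.1 tilt [-1.7999e+02 -4.0000e-02] F [ 1.2  0.6 -0.6] w 39.2 ff 40.6
shift [0.1188 0.1432 0.0371] twist z 19.6
```

arm_command:
  moves:
    - {"xyz": [0.022, 0.026, 0], "twist": [0, 0, 4], "jaw": 0.03}
    - {"xyz": [0.044, 0.053, 0], "twist": [0, 0, 8], "jaw": 0.03}
    - {"xyz": [0.066, 0.08, 0], "twist": [0, 0, 12], "jaw": 0.03}
    - {"xyz": [0.088, 0.106, 0], "twist": [0, 0, 16], "jaw": 0.03}
    - {"xyz": [0.105, 0.127, 0], "twist": [0, 0, 19], "jaw": 0.03}
    - {"xyz": [0.115, 0.139, 0.01], "twist": [0, 0, 19.6], "jaw": 0.03}
    - {"xyz": [0.119, 0.143, 0.025], "twist": [0, 0, 19.6], "jaw": 0.03}
    - {"xyz": [0.119, 0.143, 0.037], "twist": [0, 0, 19.6], "jaw": 0.03}

```text
time_s: 7.02
tool_pos: [651.2, -92.0, 85.2]
orientation: [-3.141, 0.002, -0.269]
contact_force: [0.1, 1.0, -1.3]
width: 39.5
finger_force: 40.6
```

```bash
python3 -c "
from h import *
to(651.7,-92.5,72,-15.5);held(5.5)
p=np.load('/tmp/scene.npz')['p']
a=cv2.resize(p[150:240,155:275],(800,600),interpolation=cv2.INTER_CUBIC);cv2.imwrite('pics/g3.png',a[:,:,::-1])"
```

```text
t 7.02 pos [651.2 -92.   85.2] psi -15.43 tilt [-1.7999e+02  1.0000e-01] F [ 0.1  1.  -1.3] w 39.5 ff 40.6
shift [0.0006 0.0004 0.0132] twist z 0.07
top 149 [639.7, -87.2, 98.8, 37.0, 76.7] z 80.1 plane [-2.0000e-03  8.0000e-03  7.9902e+01]
scene 966 [653.0, -82.8, 155.1, 108.4, -14.9] z 74.7 plane [-8.0000e-03  9.0000e-03  7.4595e+01]
```

View pics/g3.png

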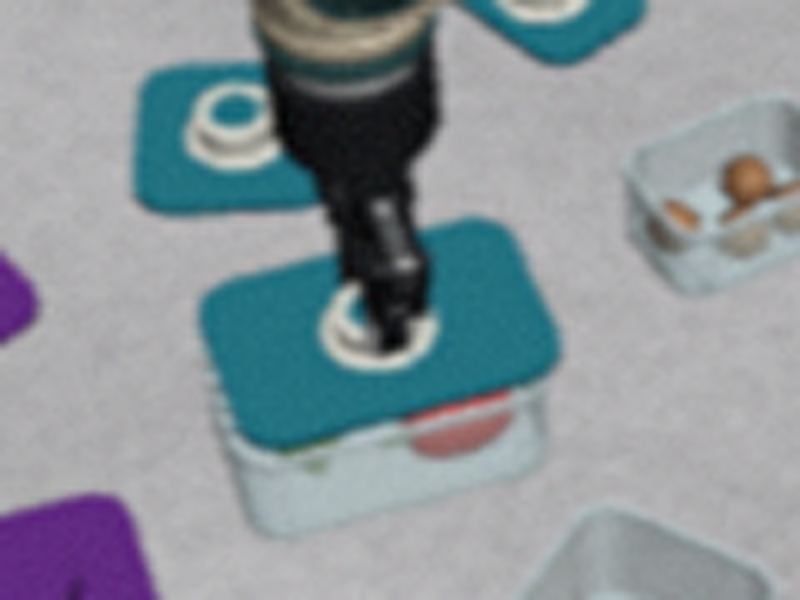

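The crop shows the lid centred over the large box, with the button at (380,325) and the rim just below the flange. I'll lower it.

arm_command:
  moves:
    - {"xyz": [0.0005, 0.0005, 0.002], "twist": [0, 0, 0], "jaw": 0.03}
    - {"xyz": [0.0005, 0.0005, 0.004], "twist": [0, 0, 0], "jaw": 0.03}
    - {"xyz": [0.0005, 0.0005, 0.006], "twist": [0, 0, 0], "jaw": 0.03}
    - {"xyz": [0.0005, 0.0005, 0.008], "twist": [0, 0, 0], "jaw": 0.03}
    - {"xyz": [0.0005, 0.0005, 0.01], "twist": [0, 0, 0], "jaw": 0.03}
    - {"xyz": [0.0005, 0.0005, 0.012], "twist": [0, 0, 0], "jaw": 0.03}
    - {"xyz": [0.0005, 0.0005, 0.014], "twist": [0, 0, 0], "jaw": 0.03}
    - {"xyz": [0.0005, 0.0005, 0.014], "twist": [0, 0, 0], "jaw": 0.03}

```text
time_s: 7.78
tool_pos: [651.6, -92.0, 72.7]
orientation: [-3.142, 0.001, -0.269]
contact_force: [0.2, 0.1, -1.1]
width: 39.2
finger_force: 40.6
```

The plug is 5 mm inside with no contact. I'll seat it, release, rise and shut the fingers.

arm_command:
  moves:
    - {"xyz": [0, 0, 0.001], "twist": [0, 0, 0], "jaw": 0.03}
    - {"xyz": [0, 0, 0.002], "twist": [0, 0, 0], "jaw": 0.03}
    - {"xyz": [0, 0, 0.002], "twist": [0, 0, 0], "jaw": 0.03}
    - {"xyz": [0, 0, 0.002], "twist": [0, 0, 0], "jaw": 0.05}
    - {"xyz": [0, 0, 0.002], "twist": [0, 0, 0], "jaw": 0.07}
    - {"xyz": [0, 0, 0.002], "twist": [0, 0, 0], "jaw": 0.085}
    - {"xyz": [0, 0, 0.002], "twist": [0, 0, 0], "jaw": 0.085}
    - {"xyz": [0, 0, -0.005], "twist": [0, 0, 0], "jaw": 0.085}

```text
time_s: 8.45
tool_pos: [651.0, -91.8, 76.9]
orientation: [3.142, 0.003, -0.269]
contact_force: [-1.0, 0.5, -0.2]
width: 84.7
finger_force: 0.0
```

arm_command:
  moves:
    - {"xyz": [0, 0, -0.015], "twist": [0, 0, 0], "jaw": 0.085}
    - {"xyz": [0, 0, -0.03], "twist": [0, 0, 0], "jaw": 0.085}
    - {"xyz": [0, 0, -0.04], "twist": [0, 0, 0], "jaw": 0.085}
    - {"xyz": [0, 0, -0.04], "twist": [0, 0, 0], "jaw": 0.0}
    - {"xyz": [0, 0, -0.04], "twist": [0, 0, 0], "jaw": 0.0}
    - {"xyz": [0, 0, -0.04], "twist": [0, 0, 0], "jaw": 0.0}
    - {"xyz": [0, 0, -0.04], "twist": [0, 0, 0], "jaw": 0.0}
    - {"xyz": [0, 0, -0.04], "twist": [0, 0, 0], "jaw": 0.0}

```text
time_s: 9.12
tool_pos: [651.3, -91.9, 117.1]
orientation: [3.142, 0.002, -0.269]
contact_force: [0.7, 0.5, 0.8]
width: 25.1
finger_force: 0.0
```

```bash
python3 -c "
from h import *
to(651.6,-92,72,-15.5);held(72);
p=np.load('/tmp/scene.npz')['p']
a=cv2.resize(p[150:240,155:275],(800,600),interpolation=cv2.INTER_CUBIC);cv2.imwrite('pics/g4.png',a[:,:,::-1])"
```

```text
t 9.12 pos [651.3 -91.9 117.1] psi -15.4 tilt [1.8e+02 1.1e-01] F [0.7 0.5 0.8] w 25.1 ff 0.0
shift [0.0004 0.     0.0451] twist z 0.1
scene 1001 [645.1, -105.8, 158.5, 114.6, -15.5] z 59.3 plane [-3.000e-02  2.000e-03  5.812e+01]
```

View pics/g4.png

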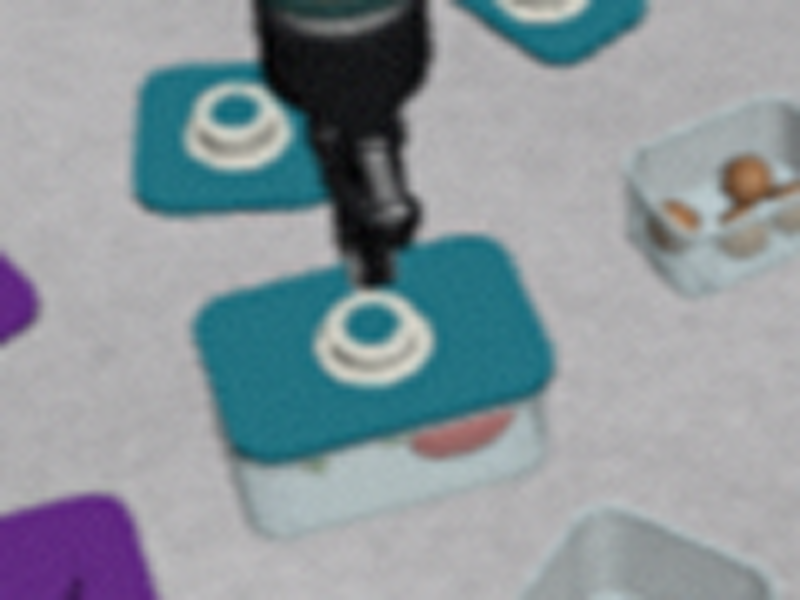

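The crop shows the lid lying flat on the large box and the button still up at (372,335). I'll press it with the fingers shut.

arm_command:
  moves:
    - {"xyz": [0, 0, 0], "twist": [0, 0, 0], "jaw": 0.0}
    - {"xyz": [0, 0, 0.01], "twist": [0, 0, 0], "jaw": 0.0}
    - {"xyz": [0, 0, 0.025], "twist": [0, 0, 0], "jaw": 0.0}
    - {"xyz": [0, 0, 0.032], "twist": [0, 0, 0], "jaw": 0.0}
    - {"xyz": [0, 0, 0.036], "twist": [0, 0, 0], "jaw": 0.0}
    - {"xyz": [0, 0, 0.04], "twist": [0, 0, 0], "jaw": 0.0}
    - {"xyz": [0, 0, 0.043], "twist": [0, 0, 0], "jaw": 0.0}
    - {"xyz": [0, 0, 0.045], "twist": [0, 0, 0], "jaw": 0.0}

```text
time_s: 9.88
tool_pos: [652.0, -92.1, 74.0]
orientation: [-3.141, -0.001, -0.269]
contact_force: [-2.5, 0.1, 3.6]
width: -0.0
finger_force: 2.0
```

arm_command:
  moves:
    - {"xyz": [0, 0, 0.001], "twist": [0, 0, 0], "jaw": 0.0}
    - {"xyz": [0, 0, 0.002], "twist": [0, 0, 0], "jaw": 0.0}
    - {"xyz": [0, 0, 0.003], "twist": [0, 0, 0], "jaw": 0.0}
    - {"xyz": [0, 0, 0.003], "twist": [0, 0, 0], "jaw": 0.0}
    - {"xyz": [0, 0, 0.003], "twist": [0, 0, 0], "jaw": 0.0}
    - {"xyz": [0, 0, 0.003], "twist": [0, 0, 0], "jaw": 0.0}
    - {"xyz": [0, 0, 0.003], "twist": [0, 0, 0], "jaw": 0.0}
    - {"xyz": [0, 0, 0.003], "twist": [0, 0, 0], "jaw": 0.0}

```text
time_s: 10.55
tool_pos: [652.0, -92.0, 70.5]
orientation: [-3.141, -0.001, -0.269]
contact_force: [-1.0, -0.0, 3.5]
width: -0.0
finger_force: 1.9
```

arm_command:
  moves:
    - {"xyz": [0, 0, 0.001], "twist": [0, 0, 0], "jaw": 0.0}
    - {"xyz": [0, 0, 0.002], "twist": [0, 0, 0], "jaw": 0.0}
    - {"xyz": [0, 0, 0.003], "twist": [0, 0, 0], "jaw": 0.0}
    - {"xyz": [0, 0, 0.003], "twist": [0, 0, 0], "jaw": 0.0}
    - {"xyz": [0, 0, 0.003], "twist": [0, 0, 0], "jaw": 0.0}
    - {"xyz": [0, 0, 0.003], "twist": [0, 0, 0], "jaw": 0.0}
    - {"xyz": [0, 0, 0.003], "twist": [0, 0, 0], "jaw": 0.0}
    - {"xyz": [0, 0, 0.003], "twist": [0, 0, 0], "jaw": 0.0}

```text
time_s: 11.22
tool_pos: [652.2, -92.1, 69.9]
orientation: [-3.141, -0.002, -0.269]
contact_force: [-7.6, 0.9, 14.9]
width: -0.4
finger_force: 7.7
```

It reached the firm stop: 14.9 N at z = 69.9, which leaves the button 4 mm proud. Next is the square lid.

arm_command:
  moves:
    - {"xyz": [0, 0, -0.02], "twist": [0, 0, 0], "jaw": 0.0}
    - {"xyz": [0, 0, -0.05], "twist": [0, 0, 0], "jaw": 0.0}
    - {"xyz": [0, 0, -0.06], "twist": [0, 0, 0], "jaw": 0.085}
    - {"xyz": [0, 0, -0.06], "twist": [0, 0, 0], "jaw": 0.085}
    - {"xyz": [0, 0, -0.06], "twist": [0, 0, 0], "jaw": 0.085}
    - {"xyz": [0, 0, -0.06], "twist": [0, 0, 0], "jaw": 0.085}
    - {"xyz": [0, 0, -0.06], "twist": [0, 0, 0], "jaw": 0.085}
    - {"xyz": [0, 0, -0.06], "twist": [0, 0, 0], "jaw": 0.085}

```text
time_s: 11.88
tool_pos: [651.1, -91.9, 125.3]
orientation: [3.141, 0.003, -0.269]
contact_force: [-0.2, 0.5, -0.6]
width: 72.4
finger_force: 0.0
```

```bash
python3 -c "
from h import *
to(607.3,-301,60,-15.4);held(62)
to(607.3,-301,17,74.6)"
```

```text
t 11.88 pos [651.1 -91.9 125.3] psi -15.4 tilt [1.7999e+02 1.7000e-01] F [-0.2  0.5 -0.6] w 72.4 ff 0.0
shift [0.0135 0.2132 0.0653] twist z 0.0
scene 982 [654.0, -89.6, 155.7, 108.9, -16.0] z 64.5 plane [-2.000e-03 -4.000e-03  6.454e+01]
t 11.98 pos [651.5 -92.  126.2] psi -15.4 tilt [1.8e+02 9.0e-02] F [ 0.9 -0.3  0.8] w 84.6 ff 0.0
shift [0.0131 0.2132 0.1091] twist z -90.0
```

arm_command:
  moves:
    - {"xyz": [0.002, 0.03, 0], "twist": [0, 0, 0], "jaw": 0.085}
    - {"xyz": [0.004, 0.06, 0], "twist": [0, 0, 0], "jaw": 0.085}
    - {"xyz": [0.006, 0.092, 0], "twist": [0, 0, 0], "jaw": 0.085}
    - {"xyz": [0.008, 0.124, 0], "twist": [0, 0, 0], "jaw": 0.085}
    - {"xyz": [0.01, 0.156, 0], "twist": [0, 0, 0], "jaw": 0.085}
    - {"xyz": [0.012, 0.188, 0.01], "twist": [0, 0, 0], "jaw": 0.085}
    - {"xyz": [0.013, 0.208, 0.03], "twist": [0, 0, 0], "jaw": 0.085}
    - {"xyz": [0.013, 0.213, 0.06], "twist": [0, 0, 0], "jaw": 0.085}

```text
time_s: 12.65
tool_pos: [608.0, -305.5, 69.7]
orientation: [3.139, -0.006, -0.273]
contact_force: [-0.3, -0.4, 0.9]
width: 84.9
finger_force: 0.0
```

arm_command:
  moves:
    - {"xyz": [0, 0, 0.015], "twist": [0, 0, 0], "jaw": 0.085}
    - {"xyz": [0, 0, 0.03], "twist": [0, 0, 0], "jaw": 0.085}
    - {"xyz": [0, 0, 0.04], "twist": [0, 0, 0], "jaw": 0.085}
    - {"xyz": [0, 0, 0.046], "twist": [0, 0, 0], "jaw": 0.085}
    - {"xyz": [0, 0, 0.048], "twist": [0, 0, 0], "jaw": 0.085}
    - {"xyz": [0, 0, 0.048], "twist": [0, 0, 0], "jaw": 0.06}
    - {"xyz": [0, 0, 0.048], "twist": [0, 0, 0], "jaw": 0.05}
    - {"xyz": [0, 0, 0.048], "twist": [0, 0, 0], "jaw": 0.04}

```text
time_s: 13.32
tool_pos: [608.5, -301.0, 20.7]
orientation: [3.141, -0.002, -0.269]
contact_force: [0.8, 1.1, 0.0]
width: 51.0
finger_force: 0.0
```

arm_command:
  moves:
    - {"xyz": [0, 0, 0.002], "twist": [0, 0, 0], "jaw": 0.03}
    - {"xyz": [0, 0, 0.002], "twist": [0, 0, 0], "jaw": 0.03}
    - {"xyz": [0, 0, 0.002], "twist": [0, 0, 0], "jaw": 0.03}
    - {"xyz": [0, 0, 0.002], "twist": [0, 0, 0], "jaw": 0.03}
    - {"xyz": [0, 0, 0.002], "twist": [0, 0, 0], "jaw": 0.03}
    - {"xyz": [0, 0, 0.002], "twist": [0, 0, 0], "jaw": 0.06}
    - {"xyz": [0, 0, 0.002], "twist": [0, 0, 0], "jaw": 0.085}
    - {"xyz": [0, 0, 0.002], "twist": [0, 0, 0], "jaw": 0.085}

```text
time_s: 13.98
tool_pos: [607.1, -300.5, 16.3]
orientation: [-3.141, 0.002, -0.269]
contact_force: [-0.4, 0.1, 0.2]
width: 74.3
finger_force: 0.0
```

arm_command:
  moves:
    - {"xyz": [0, 0, -0.002], "twist": [0, 0, 0], "jaw": 0.085}
    - {"xyz": [0, 0, -0.004], "twist": [0, 0, -6], "jaw": 0.085}
    - {"xyz": [0, 0, -0.004], "twist": [0, 0, -13], "jaw": 0.085}
    - {"xyz": [0, 0, -0.004], "twist": [0, 0, -20], "jaw": 0.085}
    - {"xyz": [0, 0, -0.004], "twist": [0, 0, -27], "jaw": 0.085}
    - {"xyz": [0, 0, -0.004], "twist": [0, 0, -34], "jaw": 0.085}
    - {"xyz": [0, 0, -0.004], "twist": [0, 0, -41], "jaw": 0.085}
    - {"xyz": [0, 0, -0.004], "twist": [0, 0, -48], "jaw": 0.085}

```text
time_s: 14.65
tool_pos: [607.6, -300.7, 21.1]
orientation: [-3.141, 0.0, 0.575]
contact_force: [-0.2, 0.6, -0.5]
width: 85.0
finger_force: 0.0
```

arm_command:
  moves:
    - {"xyz": [0, 0, 0], "twist": [0, 0, -7], "jaw": 0.085}
    - {"xyz": [0, 0, 0], "twist": [0, 0, -14], "jaw": 0.085}
    - {"xyz": [0, 0, 0], "twist": [0, 0, -21], "jaw": 0.085}
    - {"xyz": [0, 0, 0], "twist": [0, 0, -28], "jaw": 0.085}
    - {"xyz": [0, 0, 0], "twist": [0, 0, -35], "jaw": 0.085}
    - {"xyz": [0, 0, 0], "twist": [0, 0, -42], "jaw": 0.085}
    - {"xyz": [0, 0, 0.002], "twist": [0, 0, -42], "jaw": 0.085}
    - {"xyz": [0, 0, 0.004], "twist": [0, 0, -42], "jaw": 0.06}

```text
time_s: 15.32
tool_pos: [607.7, -300.8, 17.1]
orientation: [-3.141, -0.0, 1.298]
contact_force: [-0.4, -0.2, 0.1]
width: 75.2
finger_force: 0.0
```

arm_command:
  moves:
    - {"xyz": [0, 0, 0], "twist": [0, 0, 0], "jaw": 0.05}
    - {"xyz": [0, 0, 0], "twist": [0, 0, 0], "jaw": 0.04}
    - {"xyz": [0, 0, 0], "twist": [0, 0, 0], "jaw": 0.03}
    - {"xyz": [0, 0, 0], "twist": [0, 0, 0], "jaw": 0.03}
    - {"xyz": [0, 0, 0], "twist": [0, 0, 0], "jaw": 0.03}
    - {"xyz": [0, 0, 0], "twist": [0, 0, 0], "jaw": 0.03}
    - {"xyz": [0, 0, 0], "twist": [0, 0, 0], "jaw": 0.03}
    - {"xyz": [0, 0, 0], "twist": [0, 0, 0], "jaw": 0.03}

```text
time_s: 15.98
tool_pos: [607.8, -300.8, 17.2]
orientation: [-3.142, -0.0, 1.302]
contact_force: [0.4, 0.4, -1.3]
width: 39.6
finger_force: 40.4
```

```bash
python3 -c "
from h import *
to(641,109,125,42);held(6)"
```

```text
t 15.98 pos [ 607.8 -300.8   17.2] psi 74.59 tilt [-1.8e+02 -1.0e-02] F [ 0.4  0.4 -1.3] w 39.6 ff 40.4
shift [ 0.4039 -0.0769 -0.1077] twist z 32.59
scene 358 [610.1, -296.8, 108.1, 103.1, 58.2] z 10.8 plane [1.0000e-03 2.0000e-03 1.0821e+01]
```

arm_command:
  moves:
    - {"xyz": [0, 0, -0.015], "twist": [0, 0, 0], "jaw": 0.03}
    - {"xyz": [0, 0, -0.04], "twist": [0, 0, 0], "jaw": 0.03}
    - {"xyz": [0, 0, -0.07], "twist": [0, 0, 0], "jaw": 0.03}
    - {"xyz": [0.01, -0.002, -0.1], "twist": [0, 0, 0], "jaw": 0.03}
    - {"xyz": [0.03, -0.006, -0.108], "twist": [0, 0, 2], "jaw": 0.03}
    - {"xyz": [0.06, -0.012, -0.108], "twist": [0, 0, 5], "jaw": 0.03}
    - {"xyz": [0.09, -0.017, -0.108], "twist": [0, 0, 8], "jaw": 0.03}
    - {"xyz": [0.12, -0.023, -0.108], "twist": [0, 0, 11], "jaw": 0.03}

```text
time_s: 16.75
tool_pos: [617.6, -178.0, 127.0]
orientation: [3.14, -0.0, 1.107]
contact_force: [0.6, 0.7, -1.2]
width: 39.7
finger_force: 40.5
```

```bash
python3 -c "
from h import *
to(641.6,108.7,125,41.8)"
```

```text
t 16.75 pos [ 617.6 -178.   127. ] psi 63.41 tilt [ 1.7991e+02 -2.0000e-02] F [ 0.6  0.7 -1.2] w 39.7 ff 40.5
shift [ 0.2671 -0.1069  0.0019] twist z 21.61
```

arm_command:
  moves:
    - {"xyz": [0.032, -0.013, 0], "twist": [0, 0, 3], "jaw": 0.03}
    - {"xyz": [0.064, -0.026, 0], "twist": [0, 0, 6], "jaw": 0.03}
    - {"xyz": [0.096, -0.039, 0], "twist": [0, 0, 9], "jaw": 0.03}
    - {"xyz": [0.128, -0.051, 0], "twist": [0, 0, 12], "jaw": 0.03}
    - {"xyz": [0.16, -0.064, 0], "twist": [0, 0, 15], "jaw": 0.03}
    - {"xyz": [0.192, -0.077, 0], "twist": [0, 0, 18], "jaw": 0.03}
    - {"xyz": [0.222, -0.089, 0], "twist": [0, 0, 20], "jaw": 0.03}
    - {"xyz": [0.248, -0.099, 0], "twist": [0, 0, 21.6], "jaw": 0.03}

```text
time_s: 17.42
tool_pos: [639.0, 89.5, 126.8]
orientation: [3.141, -0.001, 0.732]
contact_force: [0.1, -0.2, -1.7]
width: 39.8
finger_force: 40.5
```

arm_command:
  moves:
    - {"xyz": [0.012, -0.005, 0], "twist": [0, 0, 0], "jaw": 0.03}
    - {"xyz": [0.018, -0.0075, 0.005], "twist": [0, 0, 0], "jaw": 0.03}
    - {"xyz": [0.018, -0.0075, 0.015], "twist": [0, 0, 0], "jaw": 0.03}
    - {"xyz": [0.018, -0.0075, 0.025], "twist": [0, 0, 0], "jaw": 0.03}
    - {"xyz": [0.018, -0.0075, 0.033], "twist": [0, 0, 0], "jaw": 0.03}
    - {"xyz": [0.018, -0.0075, 0.035], "twist": [0, 0, 0], "jaw": 0.03}
    - {"xyz": [0.018, -0.0075, 0.035], "twist": [0, 0, 0], "jaw": 0.03}
    - {"xyz": [0.018, -0.0075, 0.035], "twist": [0, 0, 0], "jaw": 0.03}

```text
time_s: 18.08
tool_pos: [647.4, 104.0, 90.3]
orientation: [-3.141, 0.0, 0.732]
contact_force: [0.5, 0.4, -0.7]
width: 39.8
finger_force: 40.5
```

```bash
python3 -c "
from h import *
to(641.6,108.7,76,41.8);held(5.5)
p=np.load('/tmp/scene.npz')['p']
a=cv2.resize(p[205:295,190:310],(800,600),interpolation=cv2.INTER_CUBIC);cv2.imwrite('pics/g5.png',a[:,:,::-1])"
```

```text
t 18.08 pos [647.4 104.   90.3] psi 41.95 tilt [-1.7999e+02  1.0000e-02] F [ 0.5  0.4 -0.7] w 39.8 ff 40.5
shift [-0.0012 -0.0074  0.0143] twist z 0.15
scene 560 [649.8, 107.6, 106.5, 106.2, 25.5] z 84.4 plane [-3.0000e-03 -3.0000e-03  8.4524e+01]
```

View pics/g5.png

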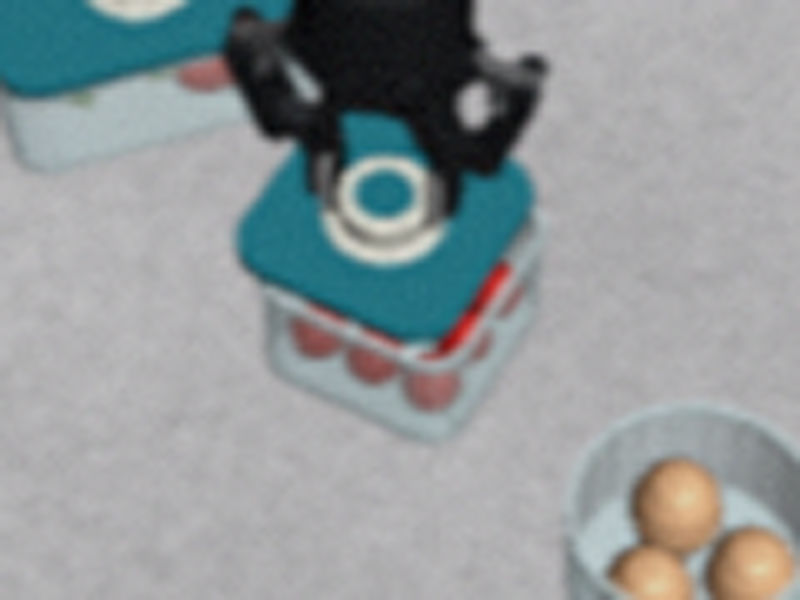

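The crop shows the lid about 6 mm to the left of the box, as the numbers say. I'll correct that and lower.

arm_command:
  moves:
    - {"xyz": [-0.001, -0.004, 0], "twist": [0, 0, 0.5], "jaw": 0.03}
    - {"xyz": [-0.001, -0.0074, 0], "twist": [0, 0, 0.5], "jaw": 0.03}
    - {"xyz": [-0.001, -0.0074, 0.002], "twist": [0, 0, 0.5], "jaw": 0.03}
    - {"xyz": [-0.001, -0.0074, 0.005], "twist": [0, 0, 0.5], "jaw": 0.03}
    - {"xyz": [-0.001, -0.0074, 0.008], "twist": [0, 0, 0.5], "jaw": 0.03}
    - {"xyz": [-0.001, -0.0074, 0.011], "twist": [0, 0, 0.5], "jaw": 0.03}
    - {"xyz": [-0.001, -0.0074, 0.013], "twist": [0, 0, 0.5], "jaw": 0.03}
    - {"xyz": [-0.001, -0.0074, 0.013], "twist": [0, 0, 0.5], "jaw": 0.03}

```text
time_s: 18.85
tool_pos: [641.4, 109.5, 76.4]
orientation: [-3.141, 0.001, 0.724]
contact_force: [-0.2, 0.4, -1.1]
width: 39.9
finger_force: 40.6
```

arm_command:
  moves:
    - {"xyz": [0, 0, 0], "twist": [0, 0, 0], "jaw": 0.03}
    - {"xyz": [0, 0, 0], "twist": [0, 0, 0], "jaw": 0.03}
    - {"xyz": [0, 0, 0], "twist": [0, 0, 0], "jaw": 0.03}
    - {"xyz": [0, 0, 0], "twist": [0, 0, 0], "jaw": 0.03}
    - {"xyz": [0, 0, 0], "twist": [0, 0, 0], "jaw": 0.03}
    - {"xyz": [0, 0, 0], "twist": [0, 0, 0], "jaw": 0.03}
    - {"xyz": [0, 0, 0], "twist": [0, 0, 0], "jaw": 0.03}
    - {"xyz": [0, 0, 0], "twist": [0, 0, 0], "jaw": 0.03}

```text
time_s: 19.52
tool_pos: [641.7, 109.6, 77.3]
orientation: [-3.142, -0.0, 0.724]
contact_force: [0.5, 0.1, -1.8]
width: 39.8
finger_force: 40.6
```

The plug is in with no contact. Now seat, release, rise and shut.

arm_command:
  moves:
    - {"xyz": [0, 0, 0.001], "twist": [0, 0, 0], "jaw": 0.03}
    - {"xyz": [0, 0, 0.002], "twist": [0, 0, 0], "jaw": 0.03}
    - {"xyz": [0, 0, 0.002], "twist": [0, 0, 0], "jaw": 0.03}
    - {"xyz": [0, 0, 0.002], "twist": [0, 0, 0], "jaw": 0.05}
    - {"xyz": [0, 0, 0.002], "twist": [0, 0, 0], "jaw": 0.07}
    - {"xyz": [0, 0, 0.002], "twist": [0, 0, 0], "jaw": 0.085}
    - {"xyz": [0, 0, 0.002], "twist": [0, 0, 0], "jaw": 0.085}
    - {"xyz": [0, 0, -0.005], "twist": [0, 0, 0], "jaw": 0.085}

```text
time_s: 20.18
tool_pos: [640.9, 109.5, 81.0]
orientation: [-3.14, 0.002, 0.724]
contact_force: [-0.7, 0.9, -0.1]
width: 84.9
finger_force: 0.0
```

arm_command:
  moves:
    - {"xyz": [0, 0, -0.015], "twist": [0, 0, 0], "jaw": 0.085}
    - {"xyz": [0, 0, -0.03], "twist": [0, 0, 0], "jaw": 0.085}
    - {"xyz": [0, 0, -0.04], "twist": [0, 0, 0], "jaw": 0.085}
    - {"xyz": [0, 0, -0.04], "twist": [0, 0, 0], "jaw": 0.0}
    - {"xyz": [0, 0, -0.04], "twist": [0, 0, 0], "jaw": 0.0}
    - {"xyz": [0, 0, -0.04], "twist": [0, 0, 0], "jaw": 0.0}
    - {"xyz": [0, 0, -0.04], "twist": [0, 0, 0], "jaw": 0.0}
    - {"xyz": [0, 0, -0.04], "twist": [0, 0, 0], "jaw": 0.0}

```text
time_s: 20.85
tool_pos: [641.3, 109.5, 121.1]
orientation: [-3.14, 0.001, 0.724]
contact_force: [0.5, -0.1, -1.0]
width: 24.6
finger_force: 0.0
```

```bash
python3 -c "
from h import *
to(641.6,109.5,72,42);held(51);
p=np.load('/tmp/scene.npz')['p']
a=cv2.resize(p[205:295,190:310],(800,600),interpolation=cv2.INTER_CUBIC);cv2.imwrite('pics/g6.png',a[:,:,::-1])"
```

```text
t 20.85 pos [641.3 109.5 121.1] psi 41.5 tilt [-1.7994e+02  8.0000e-02] F [ 0.5 -0.1 -1. ] w 24.6 ff 0.0
shift [0.0003 0.0003 0.0491] twist z -0.5
scene 729 [644.2, 113.5, 108.1, 106.1, 24.7] z 68.7 plane [-1.0000e-03 -1.0000e-03  6.8777e+01]
```

View pics/g6.png

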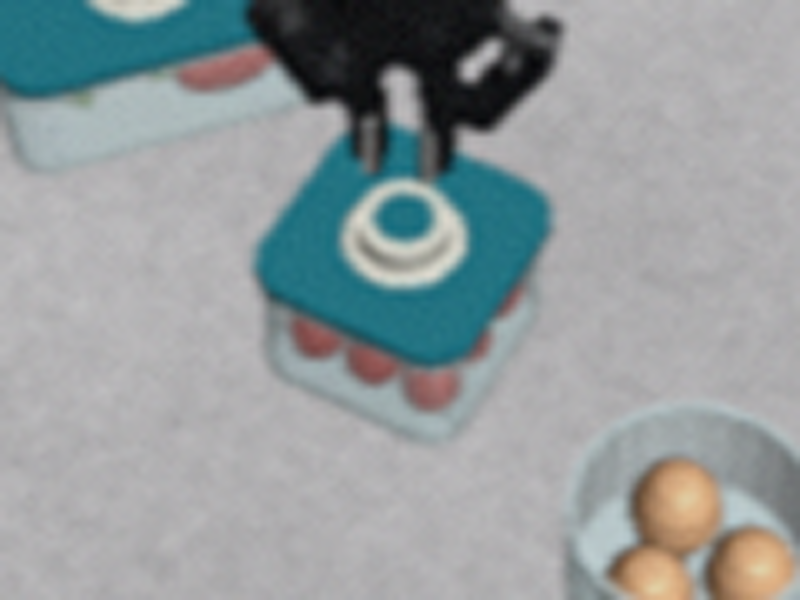

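The lid is seated flat on the square box, with its button at (404,230). I'll press it.

arm_command:
  moves:
    - {"xyz": [0, 0, 0], "twist": [0, 0, 0], "jaw": 0.0}
    - {"xyz": [0, 0, 0.01], "twist": [0, 0, 0], "jaw": 0.0}
    - {"xyz": [0, 0, 0.025], "twist": [0, 0, 0], "jaw": 0.0}
    - {"xyz": [0, 0, 0.032], "twist": [0, 0, 0], "jaw": 0.0}
    - {"xyz": [0, 0, 0.036], "twist": [0, 0, 0], "jaw": 0.0}
    - {"xyz": [0, 0, 0.04], "twist": [0, 0, 0], "jaw": 0.0}
    - {"xyz": [0, 0, 0.043], "twist": [0, 0, 0], "jaw": 0.0}
    - {"xyz": [0, 0, 0.045], "twist": [0, 0, 0], "jaw": 0.0}

```text
time_s: 21.62
tool_pos: [642.0, 109.6, 77.9]
orientation: [3.141, -0.001, 0.724]
contact_force: [-1.8, -0.4, 4.1]
width: -0.2
finger_force: 2.0
```

arm_command:
  moves:
    - {"xyz": [0, 0, 0.001], "twist": [0, 0, 0], "jaw": 0.0}
    - {"xyz": [0, 0, 0.002], "twist": [0, 0, 0], "jaw": 0.0}
    - {"xyz": [0, 0, 0.003], "twist": [0, 0, 0], "jaw": 0.0}
    - {"xyz": [0, 0, 0.004], "twist": [0, 0, 0], "jaw": 0.0}
    - {"xyz": [0, 0, 0.005], "twist": [0, 0, 0], "jaw": 0.0}
    - {"xyz": [0, 0, 0.006], "twist": [0, 0, 0], "jaw": 0.0}
    - {"xyz": [0, 0, 0.006], "twist": [0, 0, 0], "jaw": 0.0}
    - {"xyz": [0, 0, 0.006], "twist": [0, 0, 0], "jaw": 0.0}

```text
time_s: 22.28
tool_pos: [642.2, 109.6, 73.9]
orientation: [3.14, -0.002, 0.724]
contact_force: [-7.3, -0.5, 15.2]
width: -0.0
finger_force: 7.3
```

The square box is sealed. Next is the round lid at about (419,305).

arm_command:
  moves:
    - {"xyz": [0, 0, -0.02], "twist": [0, 0, 0], "jaw": 0.0}
    - {"xyz": [0, 0, -0.05], "twist": [0, 0, 0], "jaw": 0.0}
    - {"xyz": [0, 0, -0.06], "twist": [0, 0, 0], "jaw": 0.085}
    - {"xyz": [0, 0, -0.06], "twist": [0, 0, 0], "jaw": 0.085}
    - {"xyz": [0, 0, -0.06], "twist": [0, 0, 0], "jaw": 0.085}
    - {"xyz": [0, 0, -0.06], "twist": [0, 0, 0], "jaw": 0.085}
    - {"xyz": [0, 0, -0.06], "twist": [0, 0, 0], "jaw": 0.085}
    - {"xyz": [0, 0, -0.06], "twist": [0, 0, 0], "jaw": 0.085}

```text
time_s: 22.95
tool_pos: [641.1, 109.5, 129.4]
orientation: [-3.14, 0.002, 0.724]
contact_force: [-0.2, -0.5, -0.5]
width: 72.4
finger_force: 0.0
```

```bash
python3 -c "
from h import *
held(58)
to(419,305,17,41.5)"
```

```text
scene 792 [645.4, 114.6, 108.5, 105.9, 24.8] z 69.0 plane [-6.0000e-03  3.0000e-03  6.9023e+01]
t 23.05 pos [641.4 109.5 130.2] psi 41.5 tilt [-1.7995e+02  7.0000e-02] F [0.  0.7 0. ] w 84.3 ff 0.0
shift [-0.0369 -0.2936  0.1135] twist z 0.0
```

arm_command:
  moves:
    - {"xyz": [-0.004, -0.03, 0], "twist": [0, 0, 0], "jaw": 0.085}
    - {"xyz": [-0.009, -0.068, 0], "twist": [0, 0, 0], "jaw": 0.085}
    - {"xyz": [-0.013, -0.106, 0], "twist": [0, 0, 0], "jaw": 0.085}
    - {"xyz": [-0.018, -0.144, 0], "twist": [0, 0, 0], "jaw": 0.085}
    - {"xyz": [-0.023, -0.182, 0], "twist": [0, 0, 0], "jaw": 0.085}
    - {"xyz": [-0.028, -0.22, 0.01], "twist": [0, 0, 0], "jaw": 0.085}
    - {"xyz": [-0.032, -0.256, 0.03], "twist": [0, 0, 0], "jaw": 0.085}
    - {"xyz": [-0.035, -0.28, 0.05], "twist": [0, 0, 0], "jaw": 0.085}

```text
time_s: 23.72
tool_pos: [428.1, 298.1, 81.5]
orientation: [-3.141, -0.002, 0.726]
contact_force: [0.2, 0.2, 0.1]
width: 85.3
finger_force: 0.0
```

```bash
python3 -c "
from h import *
to(419,305,17,41.5)"
```

```text
t 23.72 pos [428.1 298.1  81.5] psi 41.59 tilt [-1.7998e+02 -1.3000e-01] F [0.2 0.2 0.1] w 85.3 ff 0.0
shift [-0.0023 -0.0112  0.0645] twist z 0.09
```

arm_command:
  moves:
    - {"xyz": [-0.001, -0.006, 0.02], "twist": [0, 0, 0], "jaw": 0.085}
    - {"xyz": [-0.002, -0.012, 0.04], "twist": [0, 0, 0], "jaw": 0.085}
    - {"xyz": [-0.002, -0.013, 0.055], "twist": [0, 0, 0], "jaw": 0.085}
    - {"xyz": [-0.002, -0.013, 0.06], "twist": [0, 0, 0], "jaw": 0.085}
    - {"xyz": [-0.002, -0.013, 0.061], "twist": [0, 0, 0], "jaw": 0.085}
    - {"xyz": [-0.002, -0.013, 0.061], "twist": [0, 0, 0], "jaw": 0.06}
    - {"xyz": [-0.002, -0.013, 0.061], "twist": [0, 0, 0], "jaw": 0.05}
    - {"xyz": [-0.002, -0.013, 0.061], "twist": [0, 0, 0], "jaw": 0.05}

```text
time_s: 24.38
tool_pos: [420.8, 304.7, 21.6]
orientation: [3.141, -0.002, 0.724]
contact_force: [-0.6, -0.2, 0.5]
width: 51.3
finger_force: 0.0
```

```bash
python3 -c "
from h import *
to(419,305,17,131.5)"
```

```text
t 24.38 pos [420.8 304.7  21.6] psi 41.48 tilt [ 1.7998e+02 -1.3000e-01] F [-0.6 -0.2  0.5] w 51.3 ff 0.0
shift [-0.0011 -0.0014  0.0046] twist z -90.02
```

arm_command:
  moves:
    - {"xyz": [-0.001, -0.001, 0.002], "twist": [0, 0, 0], "jaw": 0.03}
    - {"xyz": [-0.001, -0.001, 0.004], "twist": [0, 0, 0], "jaw": 0.03}
    - {"xyz": [-0.001, -0.001, 0.004], "twist": [0, 0, 0], "jaw": 0.03}
    - {"xyz": [-0.001, -0.001, 0.004], "twist": [0, 0, 0], "jaw": 0.03}
    - {"xyz": [-0.001, -0.001, 0.004], "twist": [0, 0, 0], "jaw": 0.03}
    - {"xyz": [-0.001, -0.001, 0.004], "twist": [0, 0, 0], "jaw": 0.06}
    - {"xyz": [-0.001, -0.001, 0.004], "twist": [0, 0, 0], "jaw": 0.085}
    - {"xyz": [-0.001, -0.001, 0.004], "twist": [0, 0, 0], "jaw": 0.085}

```text
time_s: 25.05
tool_pos: [417.8, 304.3, 15.6]
orientation: [-3.141, 0.002, 0.724]
contact_force: [0.4, -1.2, 0.3]
width: 74.5
finger_force: 0.0
```

arm_command:
  moves:
    - {"xyz": [0, 0, -0.002], "twist": [0, 0, 0], "jaw": 0.085}
    - {"xyz": [0, 0, -0.004], "twist": [0, 0, -6], "jaw": 0.085}
    - {"xyz": [0, 0, -0.004], "twist": [0, 0, -13], "jaw": 0.085}
    - {"xyz": [0, 0, -0.004], "twist": [0, 0, -20], "jaw": 0.085}
    - {"xyz": [0, 0, -0.004], "twist": [0, 0, -27], "jaw": 0.085}
    - {"xyz": [0, 0, -0.004], "twist": [0, 0, -34], "jaw": 0.085}
    - {"xyz": [0, 0, -0.004], "twist": [0, 0, -41], "jaw": 0.085}
    - {"xyz": [0, 0, -0.004], "twist": [0, 0, -48], "jaw": 0.085}

```text
time_s: 25.72
tool_pos: [418.2, 304.5, 20.2]
orientation: [-3.141, 0.0, 1.568]
contact_force: [0.9, 0.8, -0.6]
width: 84.8
finger_force: 0.0
```

arm_command:
  moves:
    - {"xyz": [0, 0, 0], "twist": [0, 0, -7], "jaw": 0.085}
    - {"xyz": [0, 0, 0], "twist": [0, 0, -14], "jaw": 0.085}
    - {"xyz": [0, 0, 0], "twist": [0, 0, -21], "jaw": 0.085}
    - {"xyz": [0, 0, 0], "twist": [0, 0, -28], "jaw": 0.085}
    - {"xyz": [0, 0, 0], "twist": [0, 0, -35], "jaw": 0.085}
    - {"xyz": [0, 0, 0], "twist": [0, 0, -42], "jaw": 0.085}
    - {"xyz": [0, 0, 0.002], "twist": [0, 0, -42], "jaw": 0.085}
    - {"xyz": [0, 0, 0.004], "twist": [0, 0, -42], "jaw": 0.06}

```text
time_s: 26.38
tool_pos: [418.4, 304.6, 16.2]
orientation: [-3.142, -0.0, 2.292]
contact_force: [-0.2, -0.8, 0.5]
width: 75.2
finger_force: 0.0
```

arm_command:
  moves:
    - {"xyz": [0, 0, 0], "twist": [0, 0, 0], "jaw": 0.05}
    - {"xyz": [0, 0, 0], "twist": [0, 0, 0], "jaw": 0.04}
    - {"xyz": [0, 0, 0], "twist": [0, 0, 0], "jaw": 0.03}
    - {"xyz": [0, 0, 0], "twist": [0, 0, 0], "jaw": 0.03}
    - {"xyz": [0, 0, 0], "twist": [0, 0, 0], "jaw": 0.03}
    - {"xyz": [0, 0, 0], "twist": [0, 0, 0], "jaw": 0.03}
    - {"xyz": [0, 0, 0], "twist": [0, 0, 0], "jaw": 0.03}
    - {"xyz": [0, 0, 0], "twist": [0, 0, 0], "jaw": 0.03}

```text
time_s: 27.05
tool_pos: [418.5, 304.6, 16.3]
orientation: [3.142, -0.0, 2.295]
contact_force: [0.0, 0.5, -0.2]
width: 39.9
finger_force: 40.3
```

```bash
python3 -c "
from h import *
to(618,287,125,116);held(6)"
```

```text
t 27.05 pos [418.5 304.6  16.3] psi 131.49 tilt [180.  -0.] F [ 0.   0.5 -0.2] w 39.9 ff 40.3
shift [-0.1454  0.1378 -0.1087] twist z 15.49
top 115 [438.7, 265.9, 77.5, 23.1, 28.8] z 12.4 plane [ 3.0000e-03 -3.6000e-02  1.0815e+01]
scene 583 [422.2, 307.4, 109.2, 107.5, -59.1] z 11.2 plane [-3.0000e-03 -1.0000e-03  1.1076e+01]
```

arm_command:
  moves:
    - {"xyz": [0, 0, -0.015], "twist": [0, 0, 0], "jaw": 0.03}
    - {"xyz": [0, 0, -0.04], "twist": [0, 0, 0], "jaw": 0.03}
    - {"xyz": [0, 0, -0.07], "twist": [0, 0, 0], "jaw": 0.03}
    - {"xyz": [-0.015, 0.014, -0.09], "twist": [0, 0, 0], "jaw": 0.03}
    - {"xyz": [-0.035, 0.033, -0.095], "twist": [0, 0, 0], "jaw": 0.03}
    - {"xyz": [-0.06, 0.057, -0.095], "twist": [0, 0, 0], "jaw": 0.03}
    - {"xyz": [-0.085, 0.08, -0.095], "twist": [0, 0, 0], "jaw": 0.03}
    - {"xyz": [-0.11, 0.104, -0.095], "twist": [0, 0, 0], "jaw": 0.03}

```text
time_s: 27.82
tool_pos: [570.6, 290.8, 111.4]
orientation: [3.141, 0.0, 2.295]
contact_force: [0.4, 1.3, -0.1]
width: 39.7
finger_force: 40.5
```

```bash
python3 -c "
from h import *
to(618.3,287.2,80,131.5)"
```

```text
t 27.82 pos [570.6 290.8 111.4] psi 131.51 tilt [179.99   0.  ] F [ 0.4  1.3 -0.1] w 39.7 ff 40.5
shift [-0.0343  0.0333  0.0314] twist z 0.01
```

arm_command:
  moves:
    - {"xyz": [-0.018, 0.018, 0], "twist": [0, 0, 0], "jaw": 0.03}
    - {"xyz": [-0.03, 0.029, 0], "twist": [0, 0, 0], "jaw": 0.03}
    - {"xyz": [-0.034, 0.033, 0.01], "twist": [0, 0, 0], "jaw": 0.03}
    - {"xyz": [-0.034, 0.033, 0.02], "twist": [0, 0, 0], "jaw": 0.03}
    - {"xyz": [-0.034, 0.033, 0.028], "twist": [0, 0, 0], "jaw": 0.03}
    - {"xyz": [-0.034, 0.033, 0.03], "twist": [0, 0, 0], "jaw": 0.03}
    - {"xyz": [-0.034, 0.033, 0.03], "twist": [0, 0, 0], "jaw": 0.03}
    - {"xyz": [-0.034, 0.033, 0.03], "twist": [0, 0, 0], "jaw": 0.03}

```text
time_s: 28.48
tool_pos: [615.8, 287.9, 81.5]
orientation: [-3.142, -0.0, 2.296]
contact_force: [-0.4, 0.3, -0.5]
width: 39.9
finger_force: 40.6
```

```bash
python3 -c "
from h import *
to(618.3,287.2,67,131.5);held(4.5)
p=np.load('/tmp/scene.npz')['p']
a=cv2.resize(p[235:325,235:355],(800,600),interpolation=cv2.INTER_CUBIC);cv2.imwrite('pics/g7.png',a[:,:,::-1])"
```

```text
t 28.48 pos [615.8 287.9  81.5] psi 131.55 tilt [-1.8e+02 -1.0e-02] F [-0.4  0.3 -0.5] w 39.9 ff 40.6
shift [-0.0022  0.0014  0.0145] twist z 0.05
scene 704 [618.9, 292.0, 107.4, 105.7, -40.5] z 76.7 plane [5.0000e-03 5.0000e-03 7.6636e+01]
```

View pics/g7.png

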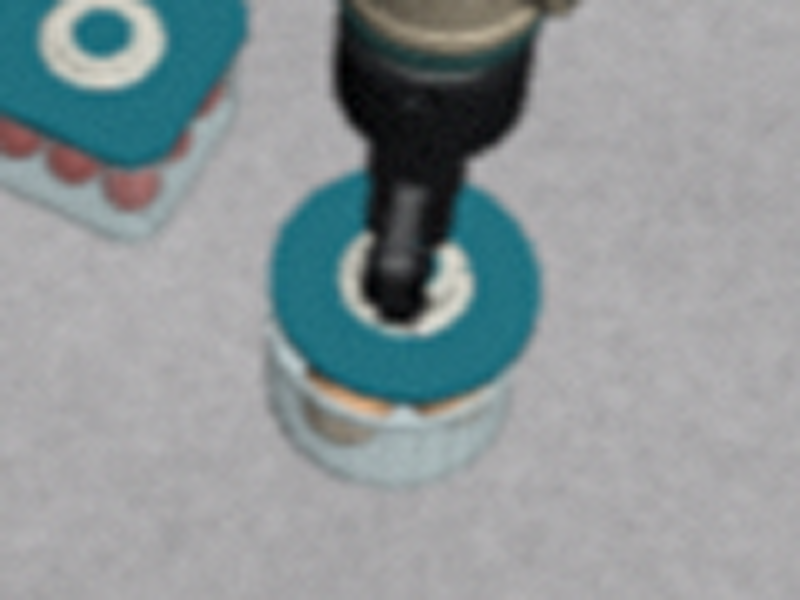

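The crop shows the round lid centred over the round box within about 2 mm, with the button at (405,275). I'll make the small correction and lower.

arm_command:
  moves:
    - {"xyz": [-0.001, 0.001, 0], "twist": [0, 0, 0], "jaw": 0.03}
    - {"xyz": [-0.002, 0.0014, 0], "twist": [0, 0, 0], "jaw": 0.03}
    - {"xyz": [-0.002, 0.0014, 0.002], "twist": [0, 0, 0], "jaw": 0.03}
    - {"xyz": [-0.002, 0.0014, 0.005], "twist": [0, 0, 0], "jaw": 0.03}
    - {"xyz": [-0.002, 0.0014, 0.008], "twist": [0, 0, 0], "jaw": 0.03}
    - {"xyz": [-0.002, 0.0014, 0.011], "twist": [0, 0, 0], "jaw": 0.03}
    - {"xyz": [-0.002, 0.0014, 0.013], "twist": [0, 0, 0], "jaw": 0.03}
    - {"xyz": [-0.002, 0.0014, 0.013], "twist": [0, 0, 0], "jaw": 0.03}

```text
time_s: 29.25
tool_pos: [618.5, 286.8, 67.3]
orientation: [-3.14, -0.001, 2.295]
contact_force: [-0.3, 0.2, -0.6]
width: 39.7
finger_force: 40.6
```

arm_command:
  moves:
    - {"xyz": [0, 0, 0.001], "twist": [0, 0, 0], "jaw": 0.03}
    - {"xyz": [0, 0, 0.002], "twist": [0, 0, 0], "jaw": 0.03}
    - {"xyz": [0, 0, 0.002], "twist": [0, 0, 0], "jaw": 0.03}
    - {"xyz": [0, 0, 0.002], "twist": [0, 0, 0], "jaw": 0.05}
    - {"xyz": [0, 0, 0.002], "twist": [0, 0, 0], "jaw": 0.07}
    - {"xyz": [0, 0, 0.002], "twist": [0, 0, 0], "jaw": 0.085}
    - {"xyz": [0, 0, 0.002], "twist": [0, 0, 0], "jaw": 0.085}
    - {"xyz": [0, 0, -0.005], "twist": [0, 0, 0], "jaw": 0.085}

```text
time_s: 29.92
tool_pos: [618.1, 286.7, 71.9]
orientation: [-3.139, -0.001, 2.295]
contact_force: [-0.1, 0.3, -0.1]
width: 85.1
finger_force: 0.0
```

arm_command:
  moves:
    - {"xyz": [0, 0, -0.015], "twist": [0, 0, 0], "jaw": 0.085}
    - {"xyz": [0, 0, -0.03], "twist": [0, 0, 0], "jaw": 0.085}
    - {"xyz": [0, 0, -0.04], "twist": [0, 0, 0], "jaw": 0.085}
    - {"xyz": [0, 0, -0.04], "twist": [0, 0, 0], "jaw": 0.0}
    - {"xyz": [0, 0, -0.04], "twist": [0, 0, 0], "jaw": 0.0}
    - {"xyz": [0, 0, -0.04], "twist": [0, 0, 0], "jaw": 0.0}
    - {"xyz": [0, 0, -0.04], "twist": [0, 0, 0], "jaw": 0.0}
    - {"xyz": [0, 0, -0.04], "twist": [0, 0, 0], "jaw": 0.0}

```text
time_s: 30.58
tool_pos: [618.4, 286.8, 112.1]
orientation: [-3.14, -0.001, 2.295]
contact_force: [-0.5, -0.0, -0.1]
width: 25.5
finger_force: 0.0
```

```bash
python3 -c "
from h import *
to(618.3,287.2,64,131.5);T=ctrl.state()['tool_pos'];held(T[2]-62)"
```

```text
t 30.58 pos [618.4 286.8 112.1] psi 131.5 tilt [-1.799e+02 -4.000e-02] F [-0.5 -0.  -0.1] w 25.5 ff 0.0
shift [0.0004 0.0003 0.0481] twist z 0.0
top 104 [635.5, 244.8, 77.8, 22.7, 22.5] z 62.0 plane [ 0.076 -0.18  52.833]
scene 731 [623.2, 290.7, 109.2, 107.7, 49.7] z 61.0 plane [-4.0000e-03 -1.0000e-03  6.1014e+01]
```

The lid is flat (plane slopes below 0.5 %) at flange height. I'll press it.

arm_command:
  moves:
    - {"xyz": [0, 0, 0], "twist": [0, 0, 0], "jaw": 0.0}
    - {"xyz": [0, 0, 0.01], "twist": [0, 0, 0], "jaw": 0.0}
    - {"xyz": [0, 0, 0.025], "twist": [0, 0, 0], "jaw": 0.0}
    - {"xyz": [0, 0, 0.032], "twist": [0, 0, 0], "jaw": 0.0}
    - {"xyz": [0, 0, 0.036], "twist": [0, 0, 0], "jaw": 0.0}
    - {"xyz": [0, 0, 0.04], "twist": [0, 0, 0], "jaw": 0.0}
    - {"xyz": [0, 0, 0.043], "twist": [0, 0, 0], "jaw": 0.0}
    - {"xyz": [0, 0, 0.044], "twist": [0, 0, 0], "jaw": 0.0}

```text
time_s: 31.35
tool_pos: [619.0, 287.1, 69.9]
orientation: [3.141, 0.0, 2.295]
contact_force: [-1.8, -0.8, 3.5]
width: -0.1
finger_force: 1.9
```

arm_command:
  moves:
    - {"xyz": [0, 0, 0.001], "twist": [0, 0, 0], "jaw": 0.0}
    - {"xyz": [0, 0, 0.002], "twist": [0, 0, 0], "jaw": 0.0}
    - {"xyz": [0, 0, 0.003], "twist": [0, 0, 0], "jaw": 0.0}
    - {"xyz": [0, 0, 0.004], "twist": [0, 0, 0], "jaw": 0.0}
    - {"xyz": [0, 0, 0.005], "twist": [0, 0, 0], "jaw": 0.0}
    - {"xyz": [0, 0, 0.006], "twist": [0, 0, 0], "jaw": 0.0}
    - {"xyz": [0, 0, 0.006], "twist": [0, 0, 0], "jaw": 0.0}
    - {"xyz": [0, 0, 0.006], "twist": [0, 0, 0], "jaw": 0.0}

```text
time_s: 32.02
tool_pos: [619.3, 287.2, 66.0]
orientation: [3.139, 0.001, 2.295]
contact_force: [-6.5, -1.4, 14.0]
width: -0.0
finger_force: 6.9
```

arm_command:
  moves:
    - {"xyz": [0, 0, -0.02], "twist": [0, 0, 0], "jaw": 0.0}
    - {"xyz": [0, 0, -0.05], "twist": [0, 0, 0], "jaw": 0.0}
    - {"xyz": [0, 0, -0.065], "twist": [0, 0, 0], "jaw": 0.085}
    - {"xyz": [0, 0, -0.065], "twist": [0, 0, 0], "jaw": 0.085}
    - {"xyz": [0, 0, -0.065], "twist": [0, 0, 0], "jaw": 0.085}
    - {"xyz": [0, 0, -0.065], "twist": [0, 0, 0], "jaw": 0.085}
    - {"xyz": [0, 0, -0.065], "twist": [0, 0, 0], "jaw": 0.085}
    - {"xyz": [0, 0, -0.065], "twist": [0, 0, 0], "jaw": 0.085}

```text
time_s: 32.68
tool_pos: [618.2, 286.7, 126.3]
orientation: [-3.139, -0.001, 2.295]
contact_force: [0.2, 1.1, 0.2]
width: 72.3
finger_force: 0.0
```

```bash
python3 -c "
from h import *
T=ctrl.state()['tool_pos'];held(T[2]-62)
to(414,-300.5,17,131.5)"
```

```text
top 111 [635.4, 245.4, 80.0, 23.9, 21.6] z 62.0 plane [ 1.700e-02 -5.200e-02  5.959e+01]
scene 735 [623.4, 291.7, 108.5, 106.2, -35.7] z 61.1 plane [2.0000e-03 4.0000e-03 6.1085e+01]
t 32.78 pos [618.5 286.8 127.2] psi 131.5 tilt [-1.7992e+02 -3.0000e-02] F [ 0.3 -0.5 -0. ] w 84.1 ff 0.0
shift [-0.3044 -0.5422  0.1108] twist z 0.0
```

The round box is sealed. Next is the small lid at about (414,-300.3).

arm_command:
  moves:
    - {"xyz": [-0.015, -0.027, 0], "twist": [0, 0, 0], "jaw": 0.085}
    - {"xyz": [-0.033, -0.059, 0], "twist": [0, 0, 0], "jaw": 0.085}
    - {"xyz": [-0.051, -0.091, 0], "twist": [0, 0, 0], "jaw": 0.085}
    - {"xyz": [-0.069, -0.123, 0], "twist": [0, 0, 0], "jaw": 0.085}
    - {"xyz": [-0.087, -0.155, 0], "twist": [0, 0, 0], "jaw": 0.085}
    - {"xyz": [-0.105, -0.187, 0], "twist": [0, 0, 0], "jaw": 0.085}
    - {"xyz": [-0.123, -0.219, 0], "twist": [0, 0, 0], "jaw": 0.085}
    - {"xyz": [-0.141, -0.251, 0], "twist": [0, 0, 0], "jaw": 0.085}

```text
time_s: 33.45
tool_pos: [523.3, 13.6, 128.1]
orientation: [3.142, 0.0, 2.295]
contact_force: [1.0, -0.8, -0.4]
width: 85.0
finger_force: 0.0
```

arm_command:
  moves:
    - {"xyz": [-0.018, -0.032, 0], "twist": [0, 0, 0], "jaw": 0.085}
    - {"xyz": [-0.036, -0.064, 0], "twist": [0, 0, 0], "jaw": 0.085}
    - {"xyz": [-0.054, -0.096, 0], "twist": [0, 0, 0], "jaw": 0.085}
    - {"xyz": [-0.072, -0.128, 0], "twist": [0, 0, 0], "jaw": 0.085}
    - {"xyz": [-0.09, -0.16, 0], "twist": [0, 0, 0], "jaw": 0.085}
    - {"xyz": [-0.108, -0.192, 0.005], "twist": [0, 0, 0], "jaw": 0.085}
    - {"xyz": [-0.126, -0.224, 0.015], "twist": [0, 0, 0], "jaw": 0.085}
    - {"xyz": [-0.144, -0.256, 0.03], "twist": [0, 0, 0], "jaw": 0.085}

```text
time_s: 34.12
tool_pos: [427.8, -264.5, 99.2]
orientation: [3.141, 0.003, 2.295]
contact_force: [1.0, -0.3, 0.3]
width: 85.2
finger_force: 0.0
```

```bash
python3 -c "
from h import *
to(414,-300.3,18,131.5)"
```

```text
t 34.12 pos [ 427.8 -264.5   99.2] psi 131.5 tilt [179.95   0.18] F [ 1.  -0.3  0.3] w 85.2 ff 0.0
shift [-0.0175 -0.0341  0.0813] twist z 0.0
```

arm_command:
  moves:
    - {"xyz": [-0.012, -0.024, 0.01], "twist": [0, 0, 0], "jaw": 0.085}
    - {"xyz": [-0.018, -0.034, 0.03], "twist": [0, 0, 0], "jaw": 0.085}
    - {"xyz": [-0.018, -0.035, 0.05], "twist": [0, 0, 0], "jaw": 0.085}
    - {"xyz": [-0.018, -0.035, 0.068], "twist": [0, 0, 0], "jaw": 0.085}
    - {"xyz": [-0.018, -0.035, 0.076], "twist": [0, 0, 0], "jaw": 0.085}
    - {"xyz": [-0.018, -0.035, 0.078], "twist": [0, 0, 0], "jaw": 0.07}
    - {"xyz": [-0.018, -0.035, 0.078], "twist": [0, 0, 0], "jaw": 0.06}
    - {"xyz": [-0.018, -0.035, 0.078], "twist": [0, 0, 0], "jaw": 0.055}

```text
time_s: 34.78
tool_pos: [414.4, -299.4, 21.4]
orientation: [3.141, 0.002, 2.296]
contact_force: [0.2, -1.1, -0.2]
width: 54.9
finger_force: 0.0
```

```bash
python3 -c "
from h import *
to(414,-300.3,17,41.5)"
```

```text
t 34.78 pos [ 414.4 -299.4   21.4] psi 131.53 tilt [1.7998e+02 1.0000e-01] F [ 0.2 -1.1 -0.2] w 54.9 ff 0.0
shift [-0.0004 -0.0009  0.0044] twist z 90.03
```

arm_command:
  moves:
    - {"xyz": [0, 0, 0.002], "twist": [0, 0, 0], "jaw": 0.03}
    - {"xyz": [0, 0, 0.004], "twist": [0, 0, 0], "jaw": 0.03}
    - {"xyz": [0, 0, 0.004], "twist": [0, 0, 0], "jaw": 0.03}
    - {"xyz": [0, 0, 0.004], "twist": [0, 0, 0], "jaw": 0.03}
    - {"xyz": [0, 0, 0.004], "twist": [0, 0, 0], "jaw": 0.03}
    - {"xyz": [0, 0, 0.004], "twist": [0, 0, 0], "jaw": 0.06}
    - {"xyz": [0, 0, 0.004], "twist": [0, 0, 0], "jaw": 0.085}
    - {"xyz": [0, 0, 0.004], "twist": [0, 0, 0], "jaw": 0.085}

```text
time_s: 35.45
tool_pos: [413.1, -298.7, 15.6]
orientation: [-3.141, -0.002, 2.295]
contact_force: [-0.2, -0.4, -0.5]
width: 74.6
finger_force: 0.0
```

arm_command:
  moves:
    - {"xyz": [0, 0, -0.002], "twist": [0, 0, 0], "jaw": 0.085}
    - {"xyz": [0, 0, -0.004], "twist": [0, 0, 6], "jaw": 0.085}
    - {"xyz": [0, 0, -0.004], "twist": [0, 0, 13], "jaw": 0.085}
    - {"xyz": [0, 0, -0.004], "twist": [0, 0, 20], "jaw": 0.085}
    - {"xyz": [0, 0, -0.004], "twist": [0, 0, 27], "jaw": 0.085}
    - {"xyz": [0, 0, -0.004], "twist": [0, 0, 34], "jaw": 0.085}
    - {"xyz": [0, 0, -0.004], "twist": [0, 0, 41], "jaw": 0.085}
    - {"xyz": [0, 0, -0.004], "twist": [0, 0, 48], "jaw": 0.085}

```text
time_s: 36.12
tool_pos: [413.5, -299.0, 20.1]
orientation: [-3.141, -0.0, 1.451]
contact_force: [1.0, -0.6, 0.3]
width: 85.1
finger_force: 0.0
```

arm_command:
  moves:
    - {"xyz": [0, 0, 0], "twist": [0, 0, 7], "jaw": 0.085}
    - {"xyz": [0, 0, 0], "twist": [0, 0, 14], "jaw": 0.085}
    - {"xyz": [0, 0, 0], "twist": [0, 0, 21], "jaw": 0.085}
    - {"xyz": [0, 0, 0], "twist": [0, 0, 28], "jaw": 0.085}
    - {"xyz": [0, 0, 0], "twist": [0, 0, 35], "jaw": 0.085}
    - {"xyz": [0, 0, 0], "twist": [0, 0, 42], "jaw": 0.085}
    - {"xyz": [0, 0, 0.002], "twist": [0, 0, 42], "jaw": 0.085}
    - {"xyz": [0, 0, 0.004], "twist": [0, 0, 42], "jaw": 0.06}

```text
time_s: 36.78
tool_pos: [413.6, -299.1, 16.1]
orientation: [-3.141, -0.0, 0.728]
contact_force: [-0.2, 0.2, -0.3]
width: 74.8
finger_force: 0.0
```

arm_command:
  moves:
    - {"xyz": [0, 0, 0], "twist": [0, 0, 0], "jaw": 0.05}
    - {"xyz": [0, 0, 0], "twist": [0, 0, 0], "jaw": 0.04}
    - {"xyz": [0, 0, 0], "twist": [0, 0, 0], "jaw": 0.03}
    - {"xyz": [0, 0, 0], "twist": [0, 0, 0], "jaw": 0.03}
    - {"xyz": [0, 0, 0], "twist": [0, 0, 0], "jaw": 0.03}
    - {"xyz": [0, 0, 0], "twist": [0, 0, 0], "jaw": 0.03}
    - {"xyz": [0, 0, 0], "twist": [0, 0, 0], "jaw": 0.03}
    - {"xyz": [0, 0, 0], "twist": [0, 0, 0], "jaw": 0.03}

```text
time_s: 37.45
tool_pos: [413.7, -299.1, 16.3]
orientation: [3.142, -0.0, 0.724]
contact_force: [0.5, -0.4, 0.2]
width: 39.6
finger_force: 40.3
```

arm_command:
  moves:
    - {"xyz": [0, 0, -0.01], "twist": [0, 0, 0], "jaw": 0.03}
    - {"xyz": [0, 0, -0.03], "twist": [0, 0, 0], "jaw": 0.03}
    - {"xyz": [0, 0, -0.055], "twist": [0, 0, 0], "jaw": 0.03}
    - {"xyz": [0, 0, -0.08], "twist": [0, 0, -4], "jaw": 0.03}
    - {"xyz": [0, 0, -0.09], "twist": [0, 0, -10], "jaw": 0.03}
    - {"xyz": [0, 0, -0.09], "twist": [0, 0, -16], "jaw": 0.03}
    - {"xyz": [0, 0, -0.09], "twist": [0, 0, -21], "jaw": 0.03}
    - {"xyz": [0, 0, -0.09], "twist": [0, 0, -25], "jaw": 0.03}

```text
time_s: 38.12
tool_pos: [413.8, -299.2, 107.3]
orientation: [3.141, 0.0, 1.165]
contact_force: [0.7, 0.5, -0.0]
width: 39.8
finger_force: 40.5
```

```bash
python3 -c "
from h import *
held(5);to(429.8,-103,100,116.4)"
```

```text
scene 219 [418.2, -291.8, 106.1, 75.8, -51.1] z 100.8 plane [-6.00000e-03  0.00000e+00  1.00987e+02]
t 38.22 pos [ 413.7 -299.1  107. ] psi 66.54 tilt [179.97   0.  ] F [-0.4  0.7 -1.4] w 39.6 ff 40.5
shift [ 0.1863 -0.0633  0.0069] twist z -49.86
```

arm_command:
  moves:
    - {"xyz": [0.02, -0.007, 0], "twist": [0, 0, -6], "jaw": 0.03}
    - {"xyz": [0.045, -0.015, 0], "twist": [0, 0, -12], "jaw": 0.03}
    - {"xyz": [0.072, -0.024, 0], "twist": [0, 0, -18], "jaw": 0.03}
    - {"xyz": [0.1, -0.034, 0], "twist": [0, 0, -24], "jaw": 0.03}
    - {"xyz": [0.128, -0.043, 0], "twist": [0, 0, -30], "jaw": 0.03}
    - {"xyz": [0.153, -0.052, 0], "twist": [0, 0, -36], "jaw": 0.03}
    - {"xyz": [0.173, -0.059, 0], "twist": [0, 0, -42], "jaw": 0.03}
    - {"xyz": [0.186, -0.063, 0.01], "twist": [0, 0, -48], "jaw": 0.03}

```text
time_s: 38.88
tool_pos: [431.2, -101.8, 98.4]
orientation: [3.138, 0.002, 2.002]
contact_force: [0.3, -0.1, -0.8]
width: 39.9
finger_force: 40.5
```

arm_command:
  moves:
    - {"xyz": [0, 0, 0.01], "twist": [0, 0, 0], "jaw": 0.03}
    - {"xyz": [0, 0, 0.017], "twist": [0, 0, 0], "jaw": 0.03}
    - {"xyz": [0, 0, 0.02], "twist": [0, 0, 0], "jaw": 0.03}
    - {"xyz": [0, 0, 0.02], "twist": [0, 0, 0], "jaw": 0.03}
    - {"xyz": [0, 0, 0.02], "twist": [0, 0, 0], "jaw": 0.03}
    - {"xyz": [0, 0, 0.02], "twist": [0, 0, 0], "jaw": 0.03}
    - {"xyz": [0, 0, 0.02], "twist": [0, 0, 0], "jaw": 0.03}
    - {"xyz": [0, 0, 0.02], "twist": [0, 0, 0], "jaw": 0.03}

```text
time_s: 39.55
tool_pos: [430.3, -103.8, 76.7]
orientation: [3.141, 0.0, 1.998]
contact_force: [-0.4, 0.2, -0.6]
width: 39.5
finger_force: 40.5
```

```bash
python3 -c "
from h import *
held(5);to(429.4,-103.2,60,116.4);held(5)
p=np.load('/tmp/scene.npz')['p']
a=cv2.resize(p[135:210,210:310],(800,600),interpolation=cv2.INTER_CUBIC);cv2.imwrite('pics/g8.png',a[:,:,::-1])"
```

```text
top 132 [393.9, -88.8, 66.1, 34.1, 58.9] z 72.7 plane [-6.7000e-02  3.7000e-02  6.9655e+01]
scene 287 [432.6, -98.1, 105.1, 79.1, -10.1] z 70.7 plane [ 5.0000e-03 -0.0000e+00  7.0706e+01]
t 39.65 pos [ 430.2 -103.6   76.5] psi 114.48 tilt [1.7998e+02 2.0000e-02] F [ 0.8 -0.4 -0.8] w 39.7 ff 40.5
shift [ 0.0007 -0.0006  0.0165] twist z -1.92
top 136 [399.6, -92.4, 61.4, 38.6, 79.7] z 73.1 plane [-2.2000e-02  4.2000e-02  7.1433e+01]
scene 287 [432.9, -98.7, 105.7, 79.1, -8.8] z 70.5 plane [8.0000e-03 4.0000e-03 7.0486e+01]
```

View pics/g8.png

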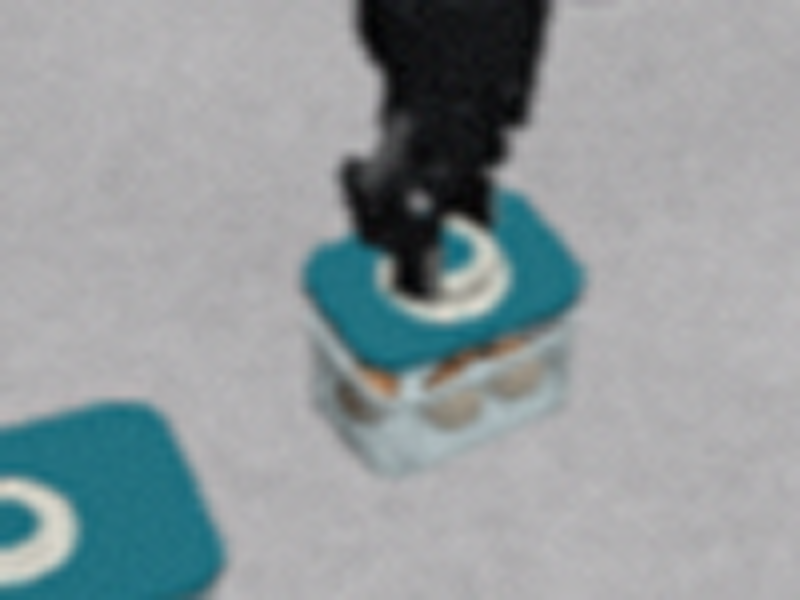

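The crop shows the small lid over the small box, with the button at (445,270). The centring looks fine, but the lid may be turned a few degrees. I'll fit its edges.

```bash
cat > fit.py <<'E'
from h import *
from scipy.optimize import minimize
def fit(n,z,c,W,H,r=14):
    """pose of a W x H rounded flange at height z from the silhouette (misfit of teal mask, occluded pixels ignored)"""
    f=np.load(f"/tmp/{n}.npz");p=f["p"];g=cv2.GaussianBlur(p,(0,0),.6).astype(int)
    uv=proj(n,[c[0],c[1],z])[0];u0,v0=(uv-45).astype(int)
    v,u=np.mgrid[v0:v0+90,u0:u0+90];u,v=u.ravel(),v.ravel()
    xy=onplane(n,np.c_[u,v],z);hsv=cv2.cvtColor(p,cv2.COLOR_RGB2HSV)[v,u].astype(int)
    near=np.hypot(*(xy-c).T)<85;ok=near&(hsv[:,2]>75)&(np.hypot(*(xy-c).T)>30)   # drop dark gripper, button
    t=((abs(hsv[:,0]-94)<10)*np.clip((hsv[:,1]-60)/100,0,1))[ok];xy=xy[ok]
    def cost(q):
        a=np.radians(q[2]);d=xy-q[:2];x=d@[np.cos(a),np.sin(a)];y=d@[-np.sin(a),np.cos(a)]
        e=np.stack([abs(x)-W/2+r,abs(y)-H/2+r]);s=np.hypot(*np.maximum(e,0))+np.minimum(e.max(0),0)-r
        return ((np.clip(.5-s/4,0,1)-t)**2).sum()
    best=min((minimize(cost,[c[0],c[1],a],method="Nelder-Mead",options=dict(initial_simplex=[[c[0],c[1],a],[c[0]+5,c[1],a],[c[0],c[1]+5,a],[c[0],c[1],a+5]])) for a in(-14,-9,-4,1)),key=lambda b:b.fun)
    print(n,best.x.round(2),best.fun.round(2),len(t))
E
python3 -c "
from fit import *
fit('scene',72,np.array([433,-98.5]),108,78);fit('top',72,np.array([431.5,-106]),108,78)"
```

```text
scene [432.81 -98.24  -7.63] 25.52 1077
top [ 416.29 -100.59   13.37] 216.87 1425
```

arm_command:
  moves:
    - {"xyz": [0.0005, -0.0005, 0], "twist": [0, 0, -2.6], "jaw": 0.03}
    - {"xyz": [0.0005, -0.0005, 0.002], "twist": [0, 0, -2.6], "jaw": 0.03}
    - {"xyz": [0.0005, -0.0005, 0.005], "twist": [0, 0, -2.6], "jaw": 0.03}
    - {"xyz": [0.0005, -0.0005, 0.008], "twist": [0, 0, -2.6], "jaw": 0.03}
    - {"xyz": [0.0005, -0.0005, 0.011], "twist": [0, 0, -2.6], "jaw": 0.03}
    - {"xyz": [0.0005, -0.0005, 0.014], "twist": [0, 0, -2.6], "jaw": 0.03}
    - {"xyz": [0.0005, -0.0005, 0.016], "twist": [0, 0, -2.6], "jaw": 0.03}
    - {"xyz": [0.0005, -0.0005, 0.016], "twist": [0, 0, -2.6], "jaw": 0.03}

```text
time_s: 40.42
tool_pos: [429.1, -103.1, 59.6]
orientation: [-3.141, -0.001, 2.044]
contact_force: [0.5, 0.3, -1.4]
width: 39.8
finger_force: 40.5
```

arm_command:
  moves:
    - {"xyz": [0, 0, 0], "twist": [0, 0, 0], "jaw": 0.03}
    - {"xyz": [0, 0, 0], "twist": [0, 0, 0], "jaw": 0.03}
    - {"xyz": [0, 0, 0], "twist": [0, 0, 0], "jaw": 0.03}
    - {"xyz": [0, 0, 0], "twist": [0, 0, 0], "jaw": 0.03}
    - {"xyz": [0, 0, 0], "twist": [0, 0, 0], "jaw": 0.03}
    - {"xyz": [0, 0, 0], "twist": [0, 0, 0], "jaw": 0.03}
    - {"xyz": [0, 0, 0], "twist": [0, 0, 0], "jaw": 0.03}
    - {"xyz": [0, 0, 0], "twist": [0, 0, 0], "jaw": 0.03}

```text
time_s: 41.08
tool_pos: [429.4, -103.2, 60.3]
orientation: [3.141, -0.0, 2.044]
contact_force: [0.3, -0.1, -1.4]
width: 39.3
finger_force: 40.5
```

The plug is in with no contact. Now seat, release, rise and shut.

arm_command:
  moves:
    - {"xyz": [0, 0, 0.001], "twist": [0, 0, 0], "jaw": 0.03}
    - {"xyz": [0, 0, 0.002], "twist": [0, 0, 0], "jaw": 0.03}
    - {"xyz": [0, 0, 0.002], "twist": [0, 0, 0], "jaw": 0.03}
    - {"xyz": [0, 0, 0.002], "twist": [0, 0, 0], "jaw": 0.05}
    - {"xyz": [0, 0, 0.002], "twist": [0, 0, 0], "jaw": 0.07}
    - {"xyz": [0, 0, 0.002], "twist": [0, 0, 0], "jaw": 0.085}
    - {"xyz": [0, 0, 0.002], "twist": [0, 0, 0], "jaw": 0.085}
    - {"xyz": [0, 0, -0.005], "twist": [0, 0, 0], "jaw": 0.085}

```text
time_s: 41.75
tool_pos: [428.6, -102.9, 64.3]
orientation: [-3.14, -0.002, 2.044]
contact_force: [-1.1, -0.0, -0.6]
width: 84.8
finger_force: 0.0
```

arm_command:
  moves:
    - {"xyz": [0, 0, -0.015], "twist": [0, 0, 0], "jaw": 0.085}
    - {"xyz": [0, 0, -0.03], "twist": [0, 0, 0], "jaw": 0.085}
    - {"xyz": [0, 0, -0.04], "twist": [0, 0, 0], "jaw": 0.085}
    - {"xyz": [0, 0, -0.04], "twist": [0, 0, 0], "jaw": 0.0}
    - {"xyz": [0, 0, -0.04], "twist": [0, 0, 0], "jaw": 0.0}
    - {"xyz": [0, 0, -0.04], "twist": [0, 0, 0], "jaw": 0.0}
    - {"xyz": [0, 0, -0.04], "twist": [0, 0, 0], "jaw": 0.0}
    - {"xyz": [0, 0, -0.04], "twist": [0, 0, 0], "jaw": 0.0}

```text
time_s: 42.42
tool_pos: [429.0, -103.0, 104.4]
orientation: [-3.141, -0.001, 2.044]
contact_force: [-0.5, 0.1, 0.0]
width: 25.2
finger_force: 0.0
```

```bash
python3 -c "
from h import *
to(429.4,-103.2,58,117);T=ctrl.state()['tool_pos'];held(T[2]-54)"
```

```text
t 42.42 pos [ 429.  -103.   104.4] psi 117.1 tilt [-1.7994e+02 -7.0000e-02] F [-0.5  0.1  0. ] w 25.2 ff 0.0
shift [-0.0004  0.0003  0.0464] twist z 0.1
top 136 [394.4, -91.4, 74.9, 37.7, 58.4] z 54.9 plane [-1.6000e-02  1.0000e-02  5.3674e+01]
scene 313 [433.1, -98.4, 107.4, 78.1, -5.0] z 52.6 plane [-1.1000e-02  4.0000e-03  5.2484e+01]
```

The lid is flat at -5.0°, matching the box. I'll press it; the stop is expected at z = 58.

arm_command:
  moves:
    - {"xyz": [0, 0, 0], "twist": [0, 0, 0], "jaw": 0.0}
    - {"xyz": [0, 0, 0.01], "twist": [0, 0, 0], "jaw": 0.0}
    - {"xyz": [0, 0, 0.025], "twist": [0, 0, 0], "jaw": 0.0}
    - {"xyz": [0, 0, 0.032], "twist": [0, 0, 0], "jaw": 0.0}
    - {"xyz": [0, 0, 0.036], "twist": [0, 0, 0], "jaw": 0.0}
    - {"xyz": [0, 0, 0.04], "twist": [0, 0, 0], "jaw": 0.0}
    - {"xyz": [0, 0, 0.043], "twist": [0, 0, 0], "jaw": 0.0}
    - {"xyz": [0, 0, 0.044], "twist": [0, 0, 0], "jaw": 0.0}

```text
time_s: 43.18
tool_pos: [429.5, -103.2, 61.4]
orientation: [3.141, 0.0, 2.044]
contact_force: [-2.5, 1.2, 3.5]
width: 0.3
finger_force: 2.0
```

arm_command:
  moves:
    - {"xyz": [0, 0, 0.001], "twist": [0, 0, 0], "jaw": 0.0}
    - {"xyz": [0, 0, 0.002], "twist": [0, 0, 0], "jaw": 0.0}
    - {"xyz": [0, 0, 0.003], "twist": [0, 0, 0], "jaw": 0.0}
    - {"xyz": [0, 0, 0.004], "twist": [0, 0, 0], "jaw": 0.0}
    - {"xyz": [0, 0, 0.005], "twist": [0, 0, 0], "jaw": 0.0}
    - {"xyz": [0, 0, 0.006], "twist": [0, 0, 0], "jaw": 0.0}
    - {"xyz": [0, 0, 0.006], "twist": [0, 0, 0], "jaw": 0.0}
    - {"xyz": [0, 0, 0.006], "twist": [0, 0, 0], "jaw": 0.0}

```text
time_s: 43.85
tool_pos: [430.0, -103.3, 57.8]
orientation: [3.141, 0.001, 2.044]
contact_force: [-10.6, 3.8, 23.0]
width: 0.3
finger_force: 11.4
```

arm_command:
  moves:
    - {"xyz": [0, 0, -0.02], "twist": [0, 0, 0], "jaw": 0.0}
    - {"xyz": [0, 0, -0.05], "twist": [0, 0, 0], "jaw": 0.0}
    - {"xyz": [0, 0, -0.08], "twist": [0, 0, 0], "jaw": 0.0}
    - {"xyz": [0, 0, -0.11], "twist": [0, 0, 0], "jaw": 0.0}
    - {"xyz": [0, 0, -0.14], "twist": [0, 0, 0], "jaw": 0.0}
    - {"xyz": [0, 0, -0.17], "twist": [0, 0, 0], "jaw": 0.0}
    - {"xyz": [0, 0, -0.18], "twist": [0, 0, 0], "jaw": 0.0}
    - {"xyz": [0, 0, -0.18], "twist": [0, 0, 0], "jaw": 0.0}

```text
time_s: 44.52
tool_pos: [430.6, -103.6, 238.0]
orientation: [3.137, 0.004, 2.044]
contact_force: [-0.7, 0.0, -0.4]
width: -0.2
finger_force: 0.0
```

```bash
python3 -c "
from h import *
p,d=ctrl.grab_frame('scene');W=world('scene',d)
for n,c,z in(('large',(651,-92),66),('square',(641.5,109.5),70),('round',(618.4,287),62),('small',(429.3,-103),54)):
    u,v=proj('scene',[*c,z+4])[0].astype(int);q=W[v-2:v+3,u-2:u+3,2]
    m=(np.hypot(W[...,0]-c[0]-3,W[...,1]-c[1]-4)<48)&(teal(p)>0)&(abs(W[...,2]-z)<15);w=W[m]
    print(n,'button top',np.median(q).round(1),'flange',np.median(w[:,2]).round(1),np.linalg.lstsq(np.c_[w[:,:2]-c,np.ones(len(w))],w[:,2],rcond=None)[0].round(3))
a=cv2.resize(p[90:330,100:420],(800,600),interpolation=cv2.INTER_CUBIC);cv2.imwrite('pics/end.png',a[:,:,::-1])"
```

```text
large button top 68.7 flange 64.9 [-6.0000e-03 -7.0000e-03  6.4929e+01]
square button top 73.5 flange 69.2 [-1.1000e-02  2.0000e-03  6.9436e+01]
round button top 65.8 flange 61.2 [-3.0000e-03 -3.0000e-03  6.1293e+01]
small button top 56.3 flange 53.0 [-1.0000e-03  9.0000e-03  5.2855e+01]
```

View pics/end.png

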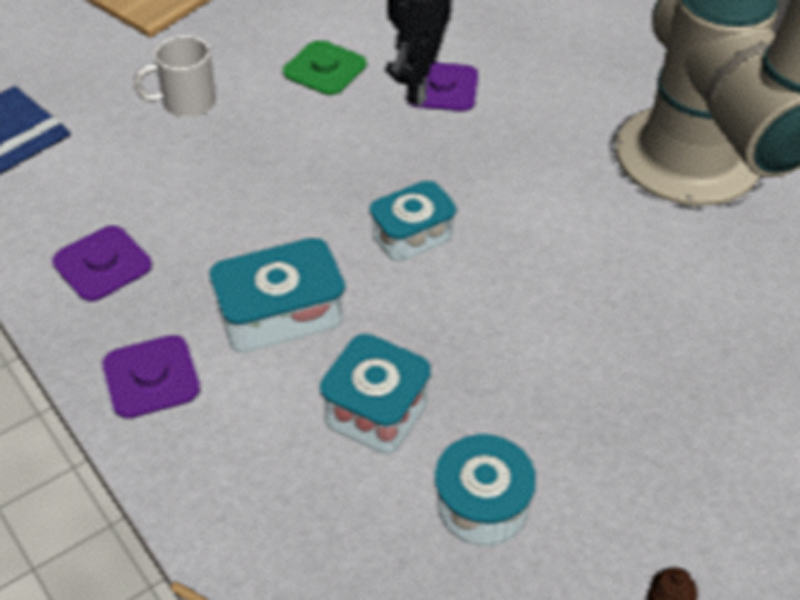

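The final picture shows all four lids flat on their boxes with the buttons down, about 4 mm proud, at (277,278), (376,377), (486,476) and (413,208). The look-alikes, mug and mill are undisturbed. I'll hand it in.

```bash
python3 -c "
from cell import ctrl
print(ctrl.sign_off())"
```

```text
the job is handed in; nothing more can be done
None
```

All four boxes are closed and sealed: each lid lies flat on its own box, each button was pressed to its firm stop, and the job was handed in at about 45 s of the 138 s allowed.

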